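# Clamp the fork tube and tighten the strap screw with the hex key

## Robot

A 6-joint arm with a two-finger parallel gripper is mounted at the origin on the work surface. World frame = base frame: x ahead of the robot, y to its left, z up, the work surface at z = 0. Lengths are in m, angles in rad, forces in N, time in s.
With the tool pointing down it reaches from about 0.35 to 0.775 m from the base axis. Payload 5.5 kg.
Tool frame: the origin (TCP) lies between the finger pads; the fingertips stand 19 mm ahead of it and the grasp point (between the pads) is the TCP (env.tcp_to_tips is the distance from the TCP to the fingertips, in m); z points along the fingers, y is the direction in which the jaws open and shut (so a half turn about z gives the same grasp; the last joint's range is limited). The gripper opens to 85 mm and grips with 20 to 120 N. Pads are 22 mm wide; open, the fingers measure 114 mm over their backs; the gripper's body (76 mm by 85 mm) begins 54 mm behind the grasp point. The pads swing forward as they close: fully open they stand 13 mm farther back than shut.
Start: joints at [-1.301, 0.313, 0.046, 1.304, 0, 1.431], TCP at [0.229, -0.527, 0.25] pointing down, gripper open.
Joint ranges: [-2.76, 2.76], [-0.86, 1.69], [-1.03, 1.26], [-2.2, 2.34], [-1.47, 1.5], [-3.14, 3.14]. Speed limits (rad/s): [2.57, 2.57, 3.14, 3.14, 3.14, 3.14].

## Interface

Orientations are given as a unit quaternion [w, x, y, z].
In Python, from workcell import env, eyes, job gives the robot as it stands. The module is installed in compiled form; this text tells all that it offers.
- The arm moves only by the tool move_arm, never from a script. Its argument "commands" is a list of rows, each a list of 3 entries, a list of its own where there are three numbers: the shift along the world's x, y, z as a fraction of full scale, then the turn, a rotation vector about the world's x, y, z as a fraction of full scale, then the gripper command: -1 is shut, 1 is fully open, values between are in proportion. In form: [[[x, y, z], [wx, wy, wz], gripper], ...]. A call has 1 to 5 rows; each row shifts and turns the commanded pose from where the row before left it; what a row does not reach is not made up. Full scale, the value 1, is 0.04 m for a shift and 8 degrees for a turn. A row lasts 1/10 s, in which the tool goes at most 50 mm and 8.59 degrees, less where a joint would pass 70% of its speed; a pose out of reach is approached as far as the arm can. A call with a number of a shift or a turn outside -1 to 1 is refused whole. A call with a gripper value outside its range is refused whole. The fingers move at their own pace and stop on an object; "newtons" is the grip in N (left out, the last holds). Time passes only in rows, so rows that do not move let the fingers close. It gives the time, the measured TCP pose, the force and the opening at its end, in the units of the state.
- env.get_state(): the state, without advancing time (a new reading comes with each control period).
- eyes.read_camera(name): name is "scene" or "top" or "wrist"; returns a dict with "frame" (420x560x3 uint8, red, green, blue), "mtx" (3x3 intrinsics, pixels), "camera_from_world" (4x4, takes a point from world to camera coordinates); the wrist camera has in their place "mount" (4x4, takes a point from camera to tool coordinates, whose origin is the TCP and whose axes are the flange's). Camera axes: x right, y down, z forward; pixel columns grow to the right and rows downward; lengths in m; the calibration is good to about 2 mm. A picture is of the moment at which its call begins: read the wrist's pose just before it. There is no depth.
- job.hand_in(): hands the job in, once; it reports no verdict.
The state is a dict: "clock": time; "joint_pos": joint angles; "qvel": joint speeds; "tau": joint torques, N m; "tcp_pos": TCP position; "orientation": TCP orientation; "wrist_force": force on the tool from outside, world axes, zero at the start; "ft_torque": the same for the moment, N m; "finger_gap": finger opening in m.
Only numpy, scipy, OpenCV 4.12 (cv2) and the standard library are available. Lean on these libraries where they do the work, as an engineer would, in place of code of your own. Each camera call takes 0.05 s, during which the arm holds its last target.

## Task

Lay the bright fork tube in the two steel V-blocks of the green clamp fixture, about midway lengthwise, then swing the yellow strap over it by pushing, until it stops. Take the red T-handled hex key, push it fully home in the hex socket of the strap's screw before you turn anything, then tighten the screw clockwise (seen from above) until it stops. Leave the key standing in the screw, and do not shift the other things on the bench.

Things in the scene. Friction and masses are not known exactly. Their poses are not given: they have to be found in the camera images.
- fork_tube: bright steel tube, 30 mm diameter, 150 mm long, about 0.35 kg, dark disc in each end. Origin: its middle, on its axis; x runs along the tube (it may be rolled about x; either end may lead). Starts lying level in the wooden rest, axis 34 mm above the bench, middle up to 8 mm off the rest's middle.
- wood_rest: low fixed wooden rest; origin: centre of its underside, on the bench; x runs along the tube. Two V supports, 16 mm thick, at x = -55 and +55 mm, tops below 33 mm; between them only a 6 mm board, so 94 mm of free tube can be gripped there from above.
- fixture: green clamp fixture, fixed, turned in yaw. Origin: centre of its underside, on the bench; x along the V groove, y across. Base plate 200 x 250 x 12 mm. Steel V-blocks (24 mm thick, 70 mm wide, arm tops 59 mm above the bench) at x = -50 and +50 mm, open gap between. Strap's pivot post at y = -85 mm (top 94 mm above the bench), threaded pillar at y = +85 mm (34 mm diameter, top 76 mm).
- v_centre (a point): where the middle of the laid tube belongs: on the groove's axis midway between the two V-blocks, 56 mm above the bench, straight above the fixture's origin; x runs along the groove, y across it, z up. The grooves are 90 degree Vs.
- strap (a joint): angle of the yellow strap about its upright pivot, rad. 0 = closed at its stop, lying across the tube along the fixture's +y, screw over the pillar; positive = open, anticlockwise from above, free end towards the fixture's -x; far stop 1.6. Starts at 1.2 to 1.45, stays where left; 2 to 3 N at its end move it. 28 mm wide, 77 to 87 mm above the bench; it passes 6 mm over the laid tube.
- strap_collar (a point): centre of the top rim of the round yellow collar on the strap's free end, 170 mm from the pivot. The collar is 40 mm in outside diameter and 33 mm tall (77 to 110 mm above the bench): push on its side, above the laid tube (whose top is at 71 mm), to swing the strap.
- screw (a joint): turn of the dark screw in the collar, rad, growing clockwise seen from above; starts at 0 to 0.3, stops (tight) at 1.1. Friction of 0.12 N m holds it where it is left.
- socket_floor (a point): centre of the floor of the screw's hex socket, 87 mm above the bench; z up; turns with the screw. Socket 15.5 mm across flats, 20 mm deep (mouth 107 mm above the bench, 3 mm below the collar's rim); two flats face +y and -y of this frame. The 14 mm key enters if turned within 13 degrees of it (repeats every 60 degrees) and then has 13 degrees of play either way.
- hex_key: hex key with red T handle, 0.18 kg, upright in its stand. Origin: centre of the blade's tip; z up the blade. Blade 14 mm across flats (two face +y and -y of this frame), tip tapered to 8 mm diameter over 5 mm; dark collar 29 mm in diameter 50 to 57 mm above the tip; handle bar 90 mm along x, 18 mm along y, 75 to 101 mm above the tip.
- key_tip (a point): the centre of the tip of the key's blade (same as the key's origin)
- key_stand: fixed blue block, 75 x 75 mm, 60 mm tall; origin: centre of its underside, on the bench. The key hangs by its collar in a 22 mm upright hole through its centre, tip 10 mm above the bench: lift it 55 mm to clear.
- oil_bottle: bystander: oil bottle; leave it where it is
- grease_jar: bystander: grease jar; leave it where it is
- pulley: bystander: pulley; leave it where it is
- spanner: bystander: spanner; leave it where it is
- screwdriver: bystander: screwdriver; leave it where it is
- hammer: bystander: hammer; leave it where it is
- bearing: bystander: bearing ring; leave it where it is
There are look-alikes about, which are no part of the job. What is shaped like the hex_key but purple is not meant.

How it is judged:
On the way, in this order (a step that is already met when the one before it is completed fails the run):
1. the tube lies in both V-blocks, about midway (x of fork_tube in the frame of v_centre between -0.02 and 0.02 m and y of fork_tube in the frame of v_centre between -0.005 and 0.005 m and z of fork_tube in the frame of v_centre between -0.005 and 0.005 m and angle between the x axis of fork_tube and the x axis of v_centre, either way round below 0.08 rad), for 0.2 s.
2. the strap is swung over the tube to its stop (all of step 1 and value of joint strap below 0.08 rad), for 0.2 s.
3. the key is fully home in the socket, the screw not yet turned (horizontal distance between key_tip and socket_floor below 0.005 m and z of key_tip in the frame of socket_floor between -0.004 and 0.004 m and angle between hex_key's own z axis and vertical below 0.2 rad and value of joint strap below 0.08 rad and value of joint screw below 0.5 rad), for 0.2 s.
4. the screw is turned clockwise to its stop with the key still fully home (horizontal distance between key_tip and socket_floor below 0.005 m and z of key_tip in the frame of socket_floor between -0.004 and 0.004 m and angle between hex_key's own z axis and vertical below 0.2 rad and value of joint strap below 0.08 rad and value of joint screw above 0.98 rad), for 0.2 s.
At the end, for the whole second after the job is handed in: Tube in both V-blocks (middle within 20 mm along, 5 mm across and in height, 0.08 rad), strap closed (under 0.08 rad), screw tight (over 0.98 rad), tube and key at rest, key standing in the socket (tip within 5 mm of its axis, 4 mm of its floor, lean under 0.2 rad) (all of step 1 and all of step 4 and linear speed of each of hex_key, fork_tube below 0.02 m/s); the robot touches nothing.
It fails at once if another thing on the bench is shifted by more than 30 mm (distance of any of oil_bottle, grease_jar, pulley, spanner, screwdriver, hammer, bearing from where it was at the start of the episode above 0.03 m).
It also fails if it takes over 72 s, if anything falls off the work surface, if the arm or the gripper's body presses on something with over 40 N, if the wrist force passes 120 N, or if a joint passes its speed limit or range.

## Working session

There is one attempt and no reset: what is moved stays moved. The work goes in short steps, Python scripts to look and compute and a tool call to move; the robot and the scene stay as the last step left them, time stands still between calls to the robot, and variables do not carry over. Pictures are saved under pics/ and viewed, and the job is handed in when it is done.

Besides the shell and the picture viewer there is one more tool, called by a JSON object that holds its "name" and its "arguments". move_arm: Moves the arm, as the interface text tells. Its arguments: {"type":"object","properties":{"commands":{"type":"array","items":{"type":"array"}},"newtons":{"type":"number"}},"required":["commands"]}

```bash
mkdir -p pics; ls
python3 - <<'E'
from workcell import env, eyes, job
import cv2
print(env.get_state())
for n in ["scene","top","wrist"]:
    c=eyes.read_camera(n)
    cv2.imwrite(f"pics/{n}0.png",cv2.cvtColor(c["frame"],cv2.COLOR_RGB2BGR))
    print(n,c["mtx"].tolist(),c.get("camera_from_world",c.get("mount")).round(4).tolist())
E
```

```text
pics
{'clock': 0.0, 'joint_pos': array([-1.30060942e+00,  3.14005507e-01,  4.49793037e-02,  1.30363073e+00,
        1.80049431e-05,  1.43121363e+00]), 'qvel': array([ 0.00029869, -0.00157082,  0.00011053, -0.00067328,  0.00047308,
        0.00076362]), 'tau': array([ 4.14237311e-04, -4.80628109e+01,  2.98531687e+01,  1.92878558e-02,
       -1.50087935e-04, -9.81591938e-06]), 'tcp_pos': array([ 0.22895215, -0.52691962,  0.24940609]), 'orientation': array([-9.28909750e-04,  9.79084007e-01,  2.03454276e-01, -5.17244399e-05]), 'wrist_force': array([-0.38405203, -0.06136793, -0.51264752]), 'ft_torque': array([-0.02988468,  0.00993037, -0.01063127]), 'finger_gap': 0.08546691502946067}
scene [[459.61565636202266, 0.0, 283.3519436726886], [0.0, 459.61565636202266, 216.23316445606952], [0.0, 0.0, 1.0]] [[0.8683, 0.496, 0.003, -0.3692], [0.3734, -0.6497, -0.6622, -0.1572], [-0.3265, 0.5761, -0.7493, 1.4169], [0.0, 0.0, 0.0, 1.0]]
top [[505.6848171783792, 0.0, 289.71410133713493], [0.0, 505.6848171783792, 209.40131623561024], [0.0, 0.0, 1.0]] [[-0.0015, -0.9999, 0.0146, -0.0855], [-0.992, -0.0004, -0.1264, 0.4764], [0.1264, -0.0146, -0.9919, 1.5106], [0.0, 0.0, 0.0, 1.0]]
wrist [[323.5498560541402, 0.0, 283.569846157911], [0.0, 323.5498560541402, 208.41755979914493], [0.0, 0.0, 1.0]] [[0.0007, -0.9562, -0.2929, 0.0753], [1.0, 0.0005, 0.0008, 0.0003], [-0.0007, -0.2929, 0.9562, -0.1223], [0.0, 0.0, 0.0, 1.0]]
```

View pics/scene0.png

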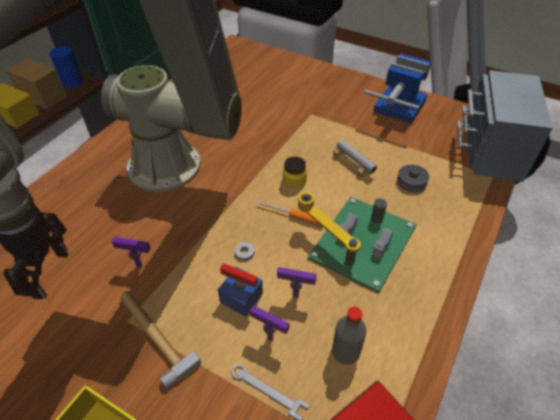

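View pics/top0.png

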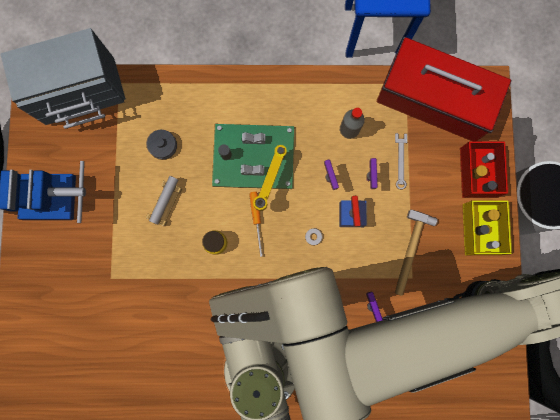

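View pics/wrist0.png

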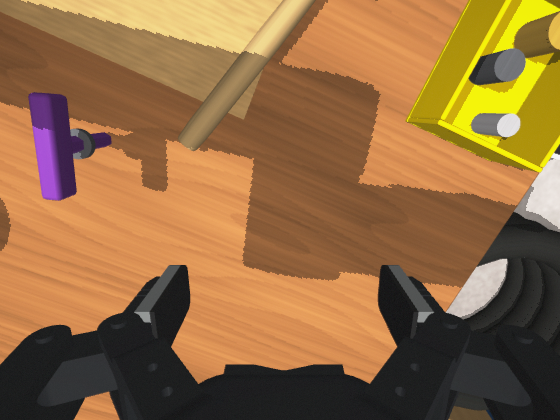

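Candidates for the key: a red T in the blue stand (top view 353,210). The purple T's at top (331,173), (373,172) and (375,305) are look-alikes. For the tube, the bright tube in the rest is at top (164,200). Next come close crops and measurements.

```bash
cat > h.py <<'E'
from workcell import env, eyes, job
import cv2, numpy as np
from scipy.spatial.transform import Rotation as R
def cam(n):
    s=env.get_state(); c=eyes.read_camera(n); K=c["mtx"]
    if n=="wrist":
        w,x,y,z=s["orientation"]; T=np.eye(4); T[:3,:3]=R.from_quat([x,y,z,w]).as_matrix(); T[:3,3]=s["tcp_pos"]
        C=np.linalg.inv(T@c["mount"])
    else: C=c["camera_from_world"]
    return c["frame"],K,C
def ray(p,K,C):
    W=np.linalg.inv(C); d=W[:3,:3]@np.linalg.inv(K)@np.array([p[0],p[1],1.0]); return W[:3,3],d
def onz(p,z,K,C):
    o,d=ray(p,K,C); return o+d*(z-o[2])/d[2]
def proj(X,K,C):
    v=C[:3,:3]@np.asarray(X,float)+C[:3,3]; v=K@v; return v[:2]/v[2]
def hsv(f): return cv2.cvtColor(f,cv2.COLOR_RGB2HSV)
def save(f,name,box=None,scale=1):
    if box: f=f[box[1]:box[3],box[0]:box[2]]
    f=cv2.resize(f,None,fx=scale,fy=scale,interpolation=cv2.INTER_CUBIC)
    cv2.imwrite(name,cv2.cvtColor(f,cv2.COLOR_RGB2BGR))
def blob(mask,box,minA=10):
    m=np.zeros_like(mask); m[box[1]:box[3],box[0]:box[2]]=mask[box[1]:box[3],box[0]:box[2]]
    cs,_=cv2.findContours(m,cv2.RETR_EXTERNAL,cv2.CHAIN_APPROX_NONE)
    cs=[c for c in cs if cv2.contourArea(c)>=minA]
    return max(cs,key=cv2.contourArea) if cs else None
E
python3 - <<'E'
from h import *
f,K,C=cam("top")
a=f[115:265,140:300]; b=f[165:265,300:420]
save(f,"pics/t1.png",(140,110,310,235),4.5)
save(f,"pics/t2.png",(300,120,440,230),5)
f,K,C=cam("scene")
save(f,"pics/s1.png",(200,130,420,310),3.5)
E
```

```text
(no output)
```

View pics/t1.png

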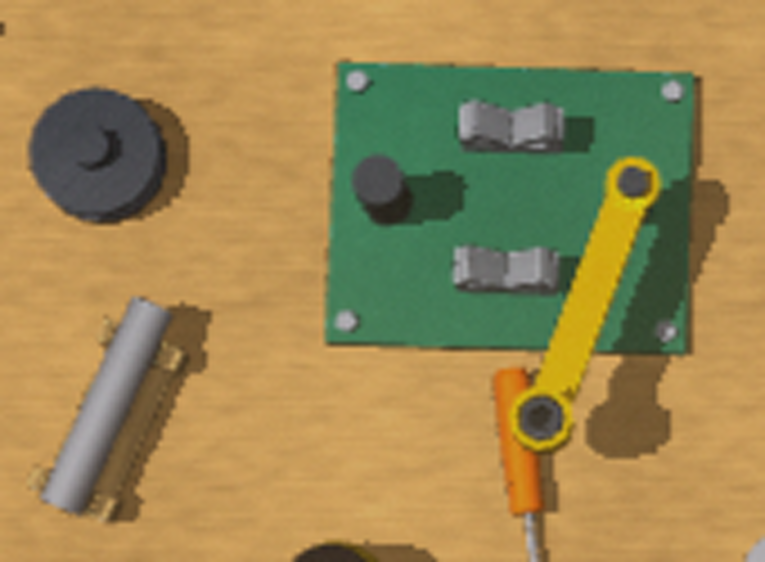

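View pics/t2.png

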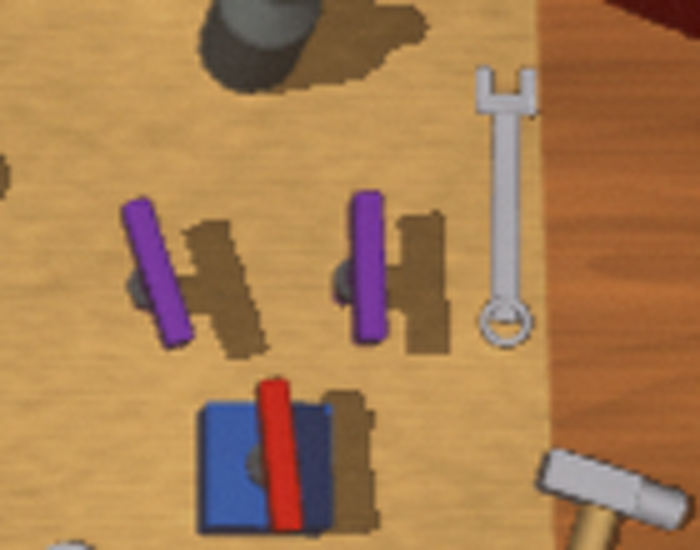

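View pics/s1.png

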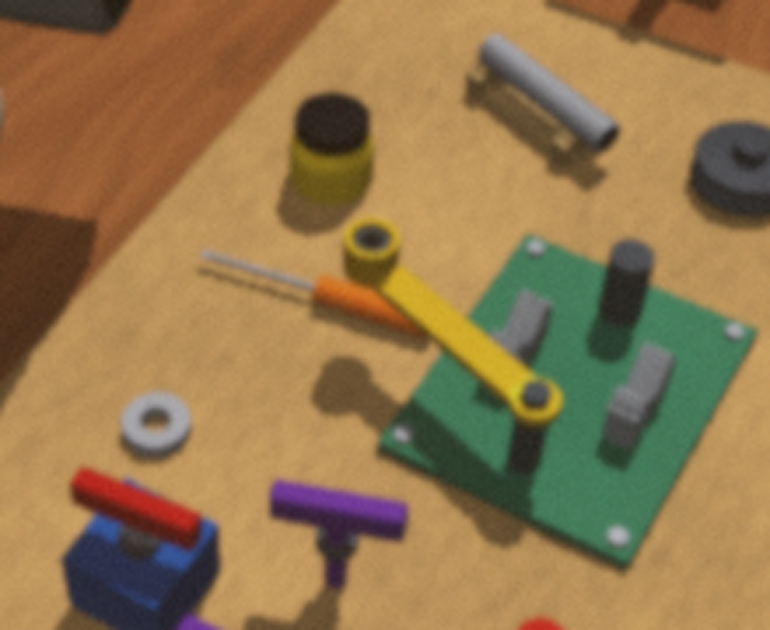

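The crops show the tube lying in the wooden rest, the fixture with its strap open (collar at top px ~(260,203)) and the red key in the blue stand. Now I'll measure them.

Run:
```python
from h import *
f,K,C=cam("top"); H=hsv(f)
# plate
g=cv2.inRange(H,(60,60,20),(90,255,255))
c=blob(g,(190,100,310,210)); hull=cv2.convexHull(c)
q=cv2.approxPolyDP(hull,6,True)[:,0]; print("plate px",q.tolist())
P=np.array([onz(p,0.012,K,C)[:2] for p in hull[:,0]],np.float32)
r=cv2.minAreaRect(P); print("plate",r)
# post top & pillar
y=cv2.inRange(H,(22,120,90),(34,255,255)); cy=blob(y,(240,130,310,225)); print("yellow",cv2.boundingRect(cy))
# tube
S=cv2.inRange(H,(0,0,80),(179,60,255)); ct=blob(S,(140,165,190,230)); rr=cv2.minAreaRect(ct); print("tube px",rr)
b=cv2.boxPoints(rr); print([onz(p,0.040,K,C).round(4).tolist() for p in b]); print("mid",onz(rr[0],0.04,K,C))
# key
rd=cv2.bitwise_or(cv2.inRange(H,(0,150,60),(8,255,255)),cv2.inRange(H,(172,150,60),(179,255,255)))
ck=blob(rd,(330,180,380,240)); print("red",cv2.minAreaRect(ck)); 
Pk=np.array([onz(p,0.111,K,C)[:2] for p in ck[:,0]],np.float32); print("key",cv2.minAreaRect(Pk))
bl=cv2.inRange(H,(105,100,20),(125,255,255)); cb=blob(bl,(330,180,380,240)); 
Pb=np.array([onz(p,0.06,K,C)[:2] for p in cb[:,0]],np.float32); print("stand",cv2.minAreaRect(Pb),cv2.boundingRect(cb))
```

```text
plate px [[215, 124], [293, 127], [292, 149], [261, 186], [213, 185]]
plate ((0.6484944224357605, 0.028237223625183105), (0.2467586249113083, 0.1972794085741043), 88.3416519165039)
yellow (253, 145, 34, 65)
tube px ((162.9109649658203, 199.5959014892578), (9.434706687927246, 49.65635299682617), 24.443954467773438)
[[0.4421, 0.34, 0.04], [0.5805, 0.2823, 0.04], [0.5685, 0.2559, 0.04], [0.4303, 0.3138, 0.04]]
mid [0.50493611 0.29817354 0.04      ]
red ((355.33538818359375, 210.51828002929688), (29.595651626586914, 6.736324310302734), 83.6598129272461)
key ((0.46309301257133484, -0.274394154548645), (0.08591505885124207, 0.019565129652619362), 5.240384101867676)
stand ((0.4621102809906006, -0.2552019953727722), (0.032929226756095886, 0.07230866700410843), 89.17960357666016) (341, 201, 12, 25)
```

{"name": "move_arm", "arguments": {"commands": [[[0.5,0.77,0.1],[0,0,1],1],[[0.5,0.77,0.1],[0,0,1],1],[[0.5,0.77,0.1],[0,0,1],1],[[0.5,0.77,0.1],[0,0,1],1],[[0.5,0.77,0.1],[0,0,1],1]]}}

```text
clock: 0.8
tcp_pos: [0.3296, -0.3722, 0.2705]
orientation: [0.0, 0.849, 0.528, 0.0]
wrist_force: [-0.3, 0.4, -0.4]
finger_gap: 0.0854
```

{"name": "move_arm", "arguments": {"commands": [[[0.5,0.77,0],[0,0,1],1],[[0.5,0.77,0],[0,0,1],1],[[0.5,0.77,0],[0,0,1],1],[[0,0,0],[0,0,0],1]]}}

```text
clock: 1.2
tcp_pos: [0.3905, -0.2777, 0.2706]
orientation: [-0.0, 0.72, 0.694, 0.001]
wrist_force: [-0.5, -0.6, 0.4]
finger_gap: 0.0853
```

Run:
```python
from h import *
f,K,C=cam("wrist"); save(f,"pics/w1.png")
H=hsv(f)
rd=cv2.bitwise_or(cv2.inRange(H,(0,150,60),(8,255,255)),cv2.inRange(H,(172,150,60),(179,255,255)))
bl=cv2.inRange(H,(105,100,20),(125,255,255))
for n,m,z in (("red",rd,.111),("blue",bl,.06)):
    c=blob(m,(0,0,560,420)); P=np.array([onz(p,z,K,C)[:2] for p in c[:,0]],np.float32); print(n,cv2.boundingRect(c),cv2.minAreaRect(P))
```

```text
red (314, 172, 101, 33) ((0.4634992480278015, -0.273020476102829), (0.08887358754873276, 0.02146960236132145), 4.756256580352783)
blue (315, 139, 78, 44) ((0.46365493535995483, -0.25574541091918945), (0.043323028832674026, 0.07813038676977158), 89.65033721923828)
```

View pics/w1.png

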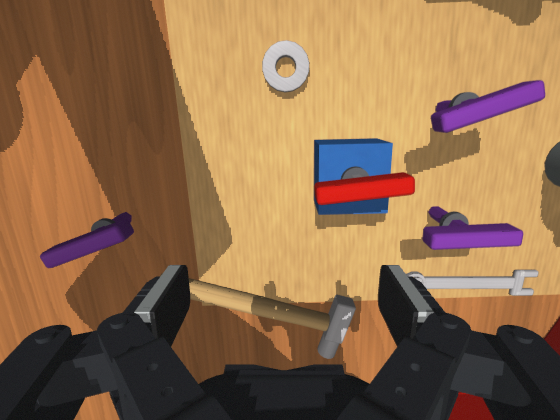

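{"name": "move_arm", "arguments": {"commands": [[[0.3,0.9,0.1],[0,0,1],1],[[0.3,0.9,0.1],[0,0,1],1],[[0.3,0.9,0.1],[0,0,1],1],[[0.3,0.9,0.1],[0,0,1],1],[[0.3,0.9,0.1],[0,0,1],1]]}}

```text
clock: 1.75
tcp_pos: [0.4493, -0.1009, 0.2906]
orientation: [0.0, 0.441, 0.897, -0.0]
wrist_force: [1.3, -1.2, -0.1]
finger_gap: 0.0853
```

{"name": "move_arm", "arguments": {"commands": [[[0.3,0.9,0.1],[0,0,1],1],[[0.3,0.9,0.1],[0,0,1],1],[[0.3,0.9,0],[0,0,1],1],[[0,0,0],[0,0,0],1]]}}

```text
clock: 2.15
tcp_pos: [0.4862, 0.0092, 0.2983]
orientation: [0.0, 0.244, 0.97, 0.0]
wrist_force: [-0.3, -0.9, -0.4]
finger_gap: 0.0852
```

Run:
```python
from h import *
f,K,C=cam("wrist"); save(f,"pics/w2.png",None,1.4)
print(env.get_state()["tcp_pos"])
H=hsv(f)
g=cv2.inRange(H,(60,60,20),(90,255,255)); c=blob(g,(0,0,560,420)); hull=cv2.convexHull(c)
P=np.array([onz(p,0.012,K,C)[:2] for p in hull[:,0]],np.float32); print("plate",cv2.boundingRect(c),cv2.minAreaRect(P))
```

```text
[0.48563349 0.00767408 0.298173  ]
plate (292, 163, 165, 188) ((0.6482630968093872, 0.028216011822223663), (0.2469100058078766, 0.20036768913269043), 88.24105072021484)
```

View pics/w2.png

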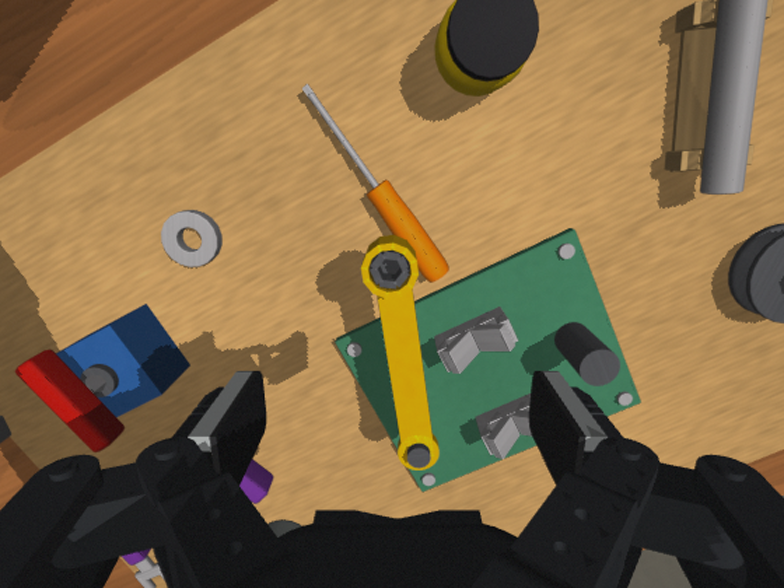

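Run:
```python
from h import *
f,K,C=cam("wrist")
post=onz((298.6,325.7),.094,K,C); pil=onz((430,261.4),.076,K,C); H=hsv(f)
y=cv2.inRange(H,(22,120,60),(34,255,255)); 
col=onz((278,193),.107,K,C)
print(post,pil,col, np.linalg.norm(pil-post), np.linalg.norm(col[:2]-post[:2]))
d=(pil-post)[:2]; print("yaw",np.degrees(np.arctan2(-d[0],d[1])),"mid",(pil+post)[:2]/2)
e=(col-post)[:2]; print("strap ang from +y",np.degrees(np.arctan2(-e[0],e[1])))
# tube in wrist
S=cv2.inRange(H,(0,0,70),(179,60,255)); ct=blob(S,(480,0,560,150)); print(cv2.minAreaRect(ct))
save(f,"pics/w2c.png",(240,130,480,360),3)
f,K,C=cam("scene"); save(f,"pics/s2.png",(320,120,420,200),6)
```

```text
[ 0.64504763 -0.05813483  0.094     ] [0.65203552 0.11279803 0.076     ] [4.88256467e-01 1.00950198e-04 1.07000000e-01] 0.1720199708715571 0.1672569099961464
yaw -2.3410006444844207 mid [0.64854157 0.0273316 ]
strap ang from +y 69.6238669034056
((527.2478637695312, 68.09928131103516), (28.22146987915039, 140.73890686035156), 7.561427593231201)
```

View pics/w2c.png

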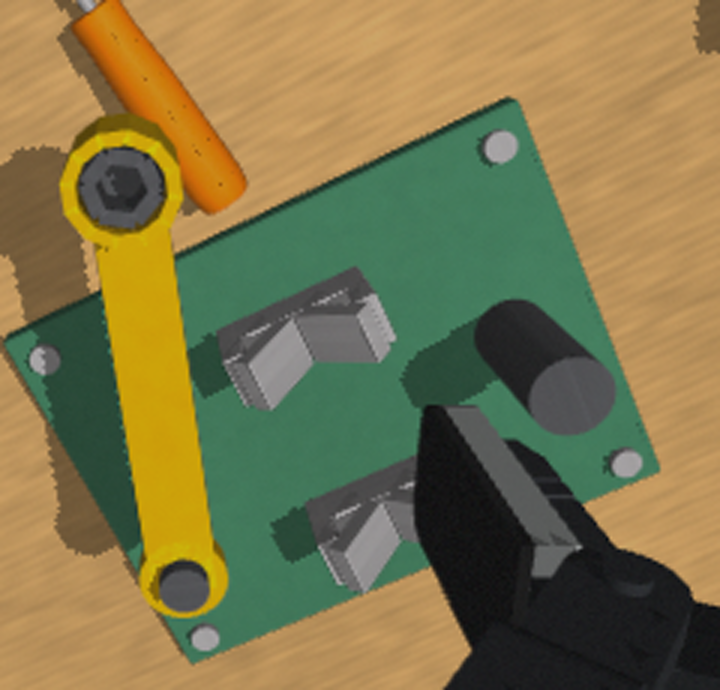

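{"name": "move_arm", "arguments": {"commands": [[[0.1,0.9,-0.1],[0,0,0.7],1],[[0.1,0.9,-0.1],[0,0,0],1],[[0.1,0.9,-0.2],[0,0,0],1],[[0.1,0.9,-0.3],[0,0,0],1],[[0.1,0.9,-0.3],[0,0,0],1]]}}

```text
clock: 2.8
tcp_pos: [0.5058, 0.1863, 0.2582]
orientation: [0.0, 0.201, 0.98, -0.0]
wrist_force: [0.5, -0.3, 0.1]
finger_gap: 0.0853
```

{"name": "move_arm", "arguments": {"commands": [[[0,0.9,-0.5],[0,0,0],1],[[0,0.9,-0.5],[0,0,0],1],[[0,0.9,-0.5],[0,0,0],1],[[0,0,0],[0,0,0],1]]}}

```text
clock: 3.2
tcp_pos: [0.5041, 0.2959, 0.1949]
orientation: [-0.002, 0.199, 0.98, -0.001]
wrist_force: [0.0, 0.6, -0.5]
finger_gap: 0.0856
```

Run:
```python
from h import *
f,K,C=cam("wrist"); save(f,"pics/w3.png")
s=env.get_state();print(s["tcp_pos"],s["orientation"])
```

```text
[0.50456244 0.29441594 0.19630434] [-0.00143142  0.19895267  0.98000734 -0.001187  ]
```

View pics/w3.png

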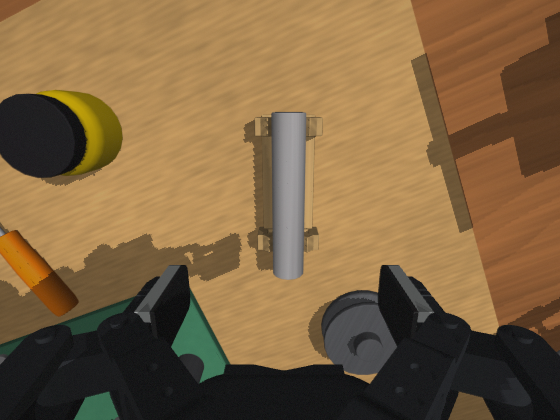

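Run:
```python
from h import *
f,K,C=cam("wrist"); H=hsv(f)
S=cv2.inRange(H,(95,0,100),(179,70,255)); c=blob(S,(240,90,340,300)); print(cv2.boundingRect(c),cv2.minAreaRect(c))
save(f,"pics/w3c.png",(230,90,350,300),3.5)
W=np.linalg.inv(C);print("cam",W[:3,3])
a=onz((288.5,112),.049,K,C); 
for r in (271,274,278): 
  b=onz((288.5,r),.049,K,C);print(a,b,np.linalg.norm(a-b),(a+b)/2,np.degrees(np.arctan2(*(b-a)[[1,0]])))
```

```text
(277, 111, 30, 166) ((291.5, 193.5), (165.0, 29.0), 90.0)
cam [0.43710493 0.32374933 0.31875667]
[0.43942202 0.3259426  0.049     ] [0.56955771 0.27161931 0.049     ] 0.1410188603871188 [0.50448986 0.29878096 0.049     ] -22.65739782880429
[0.43942202 0.3259426  0.049     ] [0.57241021 0.27042858 0.049     ] 0.14410990650911937 [0.50591611 0.29818559 0.049     ] -22.6573978288043
[0.43942202 0.3259426  0.049     ] [0.57624022 0.2688298  0.049     ] 0.14826021799079098 [0.50783112 0.2973862  0.049     ] -22.657397828804296
```

View pics/w3c.png

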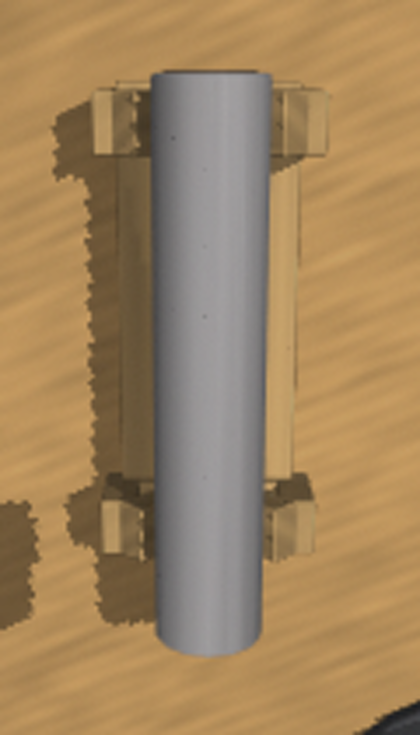

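{"name": "move_arm", "arguments": {"commands": [[[0.07,0.08,-0.5],[0,0,0],0.4],[[0,0,-0.9],[0,0,0],0.4],[[0,0,-0.9],[0,0,0],0.4],[[0,0,-0.9],[0,0,0],0.4],[[0,0,-0.4],[0,0,0],0.4]], "newtons": 60}}

```text
clock: 3.8
tcp_pos: [0.5073, 0.295, 0.0522]
orientation: [-0.001, 0.201, 0.98, -0.001]
wrist_force: [-0.7, -0.6, 0.1]
finger_gap: 0.0596
```

{"name": "move_arm", "arguments": {"commands": [[[0,0,-0.3],[0,0,0],0.4],[[0,0,0],[0,0,0],0.4]]}}

```text
clock: 4.0
tcp_pos: [0.5081, 0.2963, 0.0417]
orientation: [-0.001, 0.2, 0.98, -0.001]
wrist_force: [0.3, 0.4, 0.4]
finger_gap: 0.06
```

{"name": "move_arm", "arguments": {"commands": [[[0,0,-0.1],[0,0,0],0.2],[[0,0,0],[0,0,0],-0.2],[[0,0,0],[0,0,0],-0.5],[[0,0,0],[0,0,0],-1],[[0,0,0],[0,0,0],-1]], "newtons": 60}}

```text
clock: 4.5
tcp_pos: [0.5087, 0.2981, 0.0397]
orientation: [0.001, 0.199, 0.98, 0.0]
wrist_force: [-1.2, -3.2, 5.8]
finger_gap: 0.0282
```

{"name": "move_arm", "arguments": {"commands": [[[0,0,0],[0,0,0],-1],[[0,0,0],[0,0,0],-1]]}}

```text
clock: 4.7
tcp_pos: [0.5088, 0.2981, 0.0397]
orientation: [0.001, 0.199, 0.98, 0.0]
wrist_force: [-0.4, -2.9, 5.7]
finger_gap: 0.0285
```

{"name": "move_arm", "arguments": {"commands": [[[0,0,0.2],[0,0,0],-1],[[0,0,0.5],[0,0,0],-1],[[0,0,0.9],[0,0,0],-1],[[0,0,0.9],[0,0,0],-1],[[0,0,0.5],[0,0,0],-1]]}}

```text
clock: 5.2
tcp_pos: [0.5084, 0.2988, 0.1613]
orientation: [0.001, 0.198, 0.98, 0.001]
wrist_force: [1.7, 1.2, -4.0]
finger_gap: 0.0277
```

Run:
```python
from h import *
f,K,C=cam("wrist"); save(f,"pics/w4.png")
s=env.get_state();print(s["tcp_pos"],s["orientation"],s["wrist_force"],s["finger_gap"])
```

```text
[0.50968821 0.29938283 0.16402063] [0.00270682 0.19844247 0.98010638 0.0021763 ] [ 0.22663732  0.90750266 -0.46690865] 0.027924080290171297
```

View pics/w4.png

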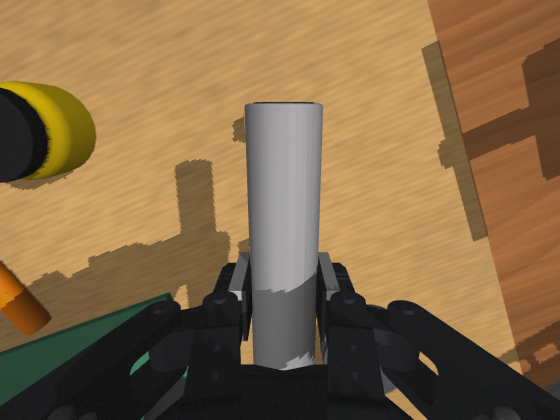

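Run:
```python
from h import *
c=eyes.read_camera("wrist"); M=c["mount"];K=c["mtx"]
for px in ((284,103),(246,105),(322,105)):
  d=M[:3,:3]@np.linalg.inv(K)@np.array([*px,1.]); o=M[:3,3]
  for z in (-.0113,-.0093,.0057): print(px,z,(o+d*(z-o[2])/d[2]).round(4))
```

```text
(284, 103) -0.0113 [ 0.0759  0.0004 -0.0113]
(284, 103) -0.0093 [ 0.0759  0.0004 -0.0093]
(284, 103) 0.0057 [0.0762 0.0004 0.0057]
(246, 105) -0.0113 [ 0.0752 -0.012  -0.0113]
(246, 105) -0.0093 [ 0.0753 -0.0123 -0.0093]
(246, 105) 0.0057 [ 0.0755 -0.0139  0.0057]
(322, 105) -0.0113 [ 0.0753  0.0128 -0.0113]
(322, 105) -0.0093 [ 0.0753  0.013  -0.0093]
(322, 105) 0.0057 [0.0755 0.0147 0.0057]
```

{"name": "move_arm", "arguments": {"commands": [[[0.43,-0.85,0],[0,0,0],-1],[[0.43,-0.85,0],[0,0,0.65],-1],[[0.43,-0.85,0],[0,0,0.65],-1],[[0.43,-0.85,0],[0,0,0.65],-1],[[0.43,-0.85,0],[0,0,0.65],-1]]}}

```text
clock: 5.8
tcp_pos: [0.5931, 0.127, 0.156]
orientation: [-0.002, 0.016, 1.0, 0.0]
wrist_force: [0.6, 0.9, -4.2]
finger_gap: 0.0279
```

{"name": "move_arm", "arguments": {"commands": [[[0.43,-0.85,0],[0,0,0],-1],[[0.43,-0.85,0],[0,0,0],-1],[[0.43,-0.83,-0.2],[0,0,0],-1],[[0,0,0],[0,0,0],-1],[[0,0,0],[0,0,0],-1]]}}

```text
clock: 6.3
tcp_pos: [0.6442, 0.0262, 0.1475]
orientation: [-0.002, 0.019, 1.0, 0.001]
wrist_force: [-0.5, 0.0, -4.9]
finger_gap: 0.0279
```

Run:
```python
from h import *
f,K,C=cam("wrist"); save(f,"pics/w5.png")
s=env.get_state();print(s["tcp_pos"],s["orientation"],s["wrist_force"],s["finger_gap"],s["joint_pos"]);q=s["orientation"];print(2*np.degrees(np.arctan2(q[2],q[1])))
f,K,C=cam("top"); save(f,"pics/t5.png",(190,100,330,220),5)
f,K,C=cam("scene"); save(f,"pics/s5.png",(280,150,440,300),4)
```

```text
[0.64409687 0.02718955 0.14813608] [-2.04749464e-03  1.87284018e-02  9.99822383e-01  5.07081763e-04] [-0.93834751 -0.11027099 -4.63692244] 0.027972938114598833 [-8.25568189e-02  4.94141978e-01  6.49702094e-02  1.14577590e+00
  7.50902219e-04 -4.50993006e-02]
177.85375298895053
```

View pics/w5.png

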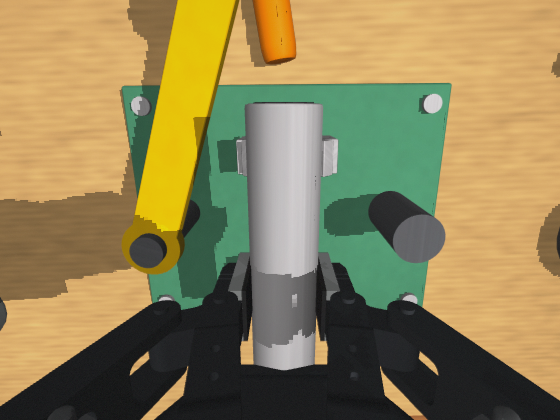

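View pics/s5.png

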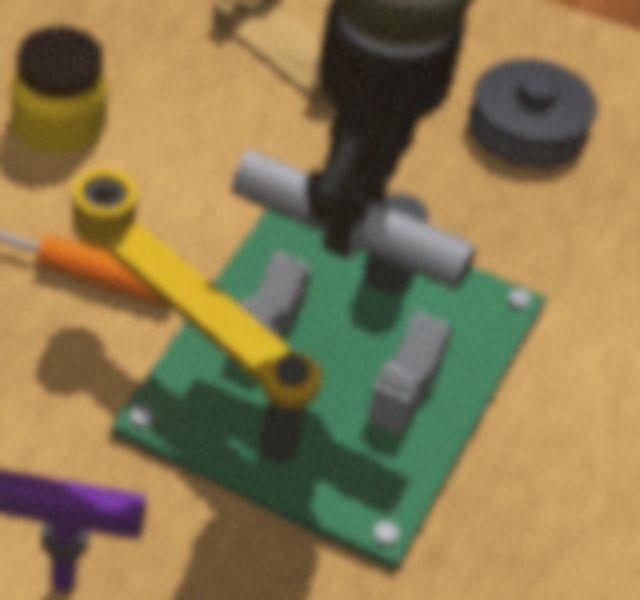

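Run:
```python
from h import *
f,K,C=cam("wrist")
a=onz((238,157),.059,K,C);b=onz((337.5,156),.059,K,C);print(a,b,np.linalg.norm(a-b),(a+b)/2)
post=onz((148,250),.094,K,C);pil=onz((418,238.5),.076,K,C);print(post,pil,(post+pil)/2,np.linalg.norm(post-pil)); d=pil-post;print(np.degrees(np.arctan2(-d[0],d[1])))
H=hsv(f);g=cv2.inRange(H,(60,60,20),(90,255,255));c=blob(g,(0,0,560,420))
# plate corners far
for p in ((123,87),(450,85)): print(onz(p,.012,K,C))
save(f,"pics/w5c.png",(100,70,460,310),2.2)
s=env.get_state();print(s["tcp_pos"])
```

```text
[ 5.99208146e-01 -2.14525107e-04  5.90000000e-02] [0.60083836 0.06497057 0.059     ] 0.06520547356663467 [0.60002325 0.03237802 0.059     ]
[ 0.64797001 -0.05307295  0.094     ] [0.65380264 0.11527872 0.076     ] [0.65088632 0.03110289 0.085     ] 0.16941164695259794
-1.9842482427808847
[ 0.54993568 -0.08965205  0.012     ]
[0.5571562  0.15636641 0.012     ]
[0.64471694 0.02823498 0.14985108]
```

View pics/w5c.png

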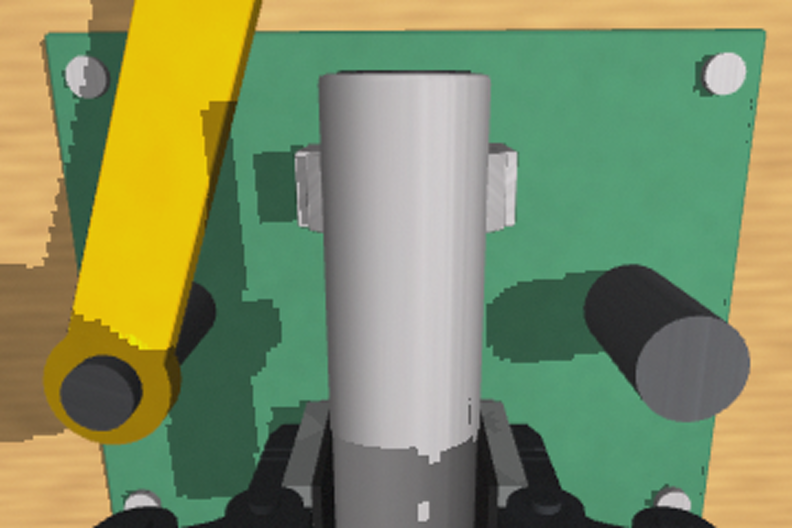

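{"name": "move_arm", "arguments": {"commands": [[[0.11,0.03,-0.4],[0,0,0],-1],[[0,0,-0.6],[0,0,0],-1],[[0,0,-0.5],[0,0,0],-1],[[0,0,-0.4],[0,0,0],-1],[[0,0,0],[0,0,0],-1]]}}

```text
clock: 7.0
tcp_pos: [0.6474, 0.0293, 0.0705]
orientation: [-0.003, 0.018, 1.0, 0.0]
wrist_force: [0.3, -0.2, -3.7]
finger_gap: 0.0284
```

Run:
```python
from h import *
f,K,C=cam("wrist"); save(f,"pics/w6.png",(100,70,460,310),2.2)
s=env.get_state();print(s["tcp_pos"],s["wrist_force"])
f,K,C=cam("scene"); save(f,"pics/s6.png",(280,150,440,300),4)
```

```text
[0.64838868 0.02905782 0.0722533 ] [ 0.2328881  -0.22612045 -3.57395267]
```

View pics/w6.png

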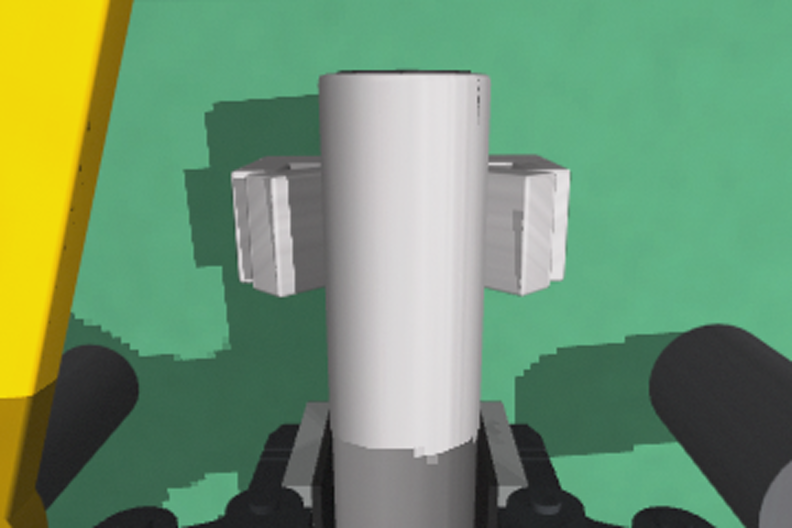

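View pics/s6.png

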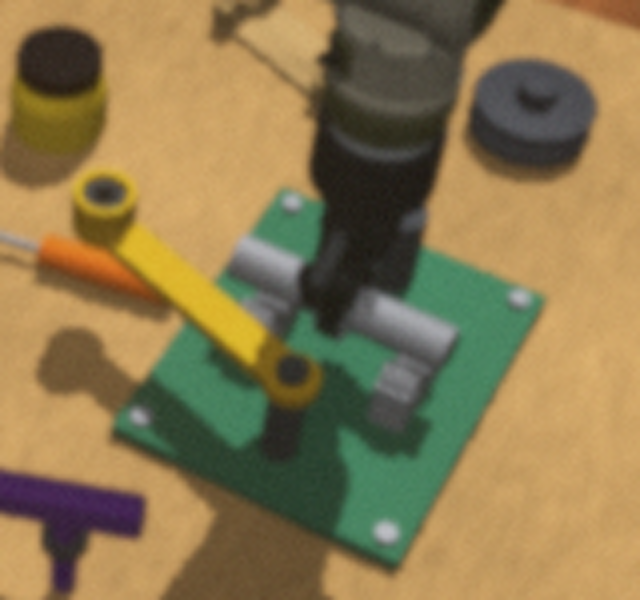

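{"name": "move_arm", "arguments": {"commands": [[[0,0,-0.12],[0,0,0],-1],[[0,0,-0.08],[0,0,0],-1],[[0,0,0],[0,0,0],-1]]}}

```text
clock: 7.4
tcp_pos: [0.6499, 0.0282, 0.0664]
orientation: [0.0, 0.018, 1.0, 0.0]
wrist_force: [-0.0, -0.3, -4.5]
finger_gap: 0.0282
```

{"name": "move_arm", "arguments": {"commands": [[[0,0,-0.08],[0,0,0],-1],[[0,0,0],[0,0,0],-1]]}}

```text
clock: 7.6
tcp_pos: [0.6498, 0.0281, 0.0629]
orientation: [-0.0, 0.019, 1.0, 0.0]
wrist_force: [-0.0, 0.6, -3.7]
finger_gap: 0.0275
```

{"name": "move_arm", "arguments": {"commands": [[[0,0,-0.06],[0,0,0],-1],[[0,0,0],[0,0,0],-1]]}}

```text
clock: 7.8
tcp_pos: [0.6501, 0.0285, 0.062]
orientation: [0.001, 0.018, 1.0, 0.0]
wrist_force: [-1.5, 1.4, 3.2]
finger_gap: 0.0284
```

{"name": "move_arm", "arguments": {"commands": [[[0,0,0],[0,0,0],-0.25],[[0,0,0],[0,0,0],0],[[0,0,0],[0,0,0],0.2],[[0,0,0],[0,0,0],0.2],[[0,0,0],[0,0,0],0.2]]}}

```text
clock: 8.3
tcp_pos: [0.65, 0.0281, 0.0607]
orientation: [0.0, 0.019, 1.0, 0.0]
wrist_force: [-0.4, 0.2, -0.9]
finger_gap: 0.0512
```

{"name": "move_arm", "arguments": {"commands": [[[0,0,0.5],[0,0,0],0.2],[[0,0,0.9],[0,0,0],0.2],[[0,0,0.9],[0,0,0],0.2],[[0,0,0.9],[0,0,0],0.2],[[0,0,0.4],[0,0,0],0.2]]}}

```text
clock: 8.8
tcp_pos: [0.6514, 0.028, 0.209]
orientation: [0.003, 0.019, 1.0, -0.0]
wrist_force: [0.3, -0.6, 0.1]
finger_gap: 0.0511
```

Run:
```python
from h import *
f,K,C=cam("wrist"); save(f,"pics/w7.png",None,1.4)
s=env.get_state();print(s["tcp_pos"],s["orientation"],s["wrist_force"],s["finger_gap"])
f,K,C=cam("scene"); save(f,"pics/s7.png",(280,150,440,300),4)
```

```text
[0.65211637 0.02798327 0.2106414 ] [ 4.07527362e-03  1.84992745e-02  9.99820544e-01 -2.21722466e-04] [1.21746703 0.26241461 1.16217395] 0.05127855519403168
```

View pics/w7.png

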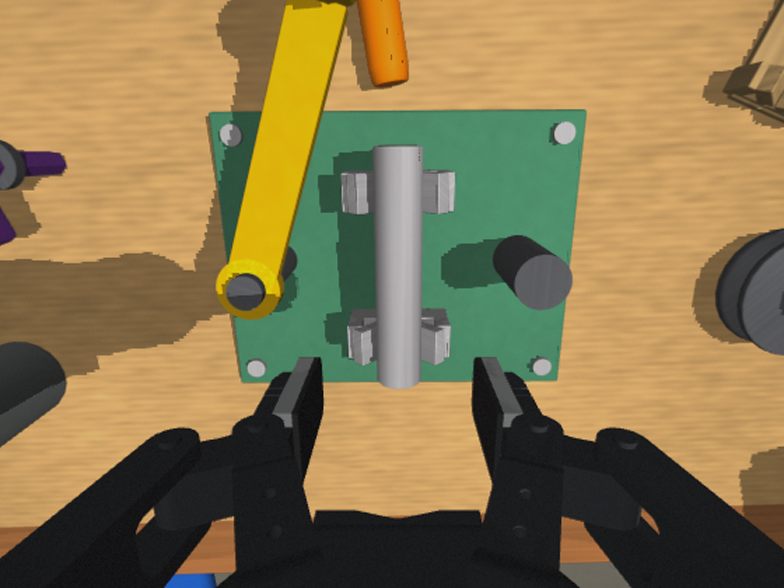

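View pics/s7.png

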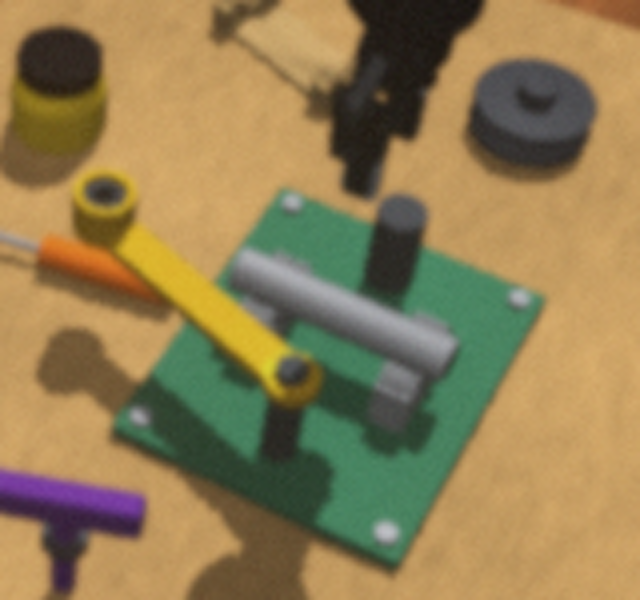

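Run:
```python
from h import *
f,K,C=cam("wrist"); k=1.4
q=[onz(np.array(p)/k,.012,K,C)[:2] for p in ((209,112),(586,110),(557,380),(243,382))]
print(np.round(q,4)); print("ctr",np.mean(q,0))
a=onz(np.array((398,147))/k,.071,K,C);b=onz(np.array((398.5,384))/k,.071,K,C);print(a,b,np.linalg.norm(a-b),(a+b)/2)
post=onz(np.array((245,291))/k,.094,K,C);pil=onz(np.array((542.5,281))/k,.076,K,C);print(post,pil,(post+pil)/2)
# top camera
f,K,C=cam("top");H=hsv(f); save(f,"pics/t7.png",(190,100,330,220),5)
S=cv2.inRange(H,(95,0,90),(179,70,255)); c=blob(S,(225,120,280,190)); print(cv2.boundingRect(c))
```

```text
[[ 0.5488 -0.0916]
 [ 0.5566  0.1549]
 [ 0.7533  0.1495]
 [ 0.7463 -0.0965]]
ctr [0.65126137 0.02905629]
[0.57553351 0.03120344 0.071     ] [0.71990763 0.02637772 0.071     ] 0.14445474360684393 [0.64772057 0.02879058 0.071     ]
[ 0.64748498 -0.05496076  0.094     ] [0.653002  0.1127459 0.076    ] [0.65024349 0.02889257 0.085     ]
(258, 165, 4, 8)
```

View pics/t7.png

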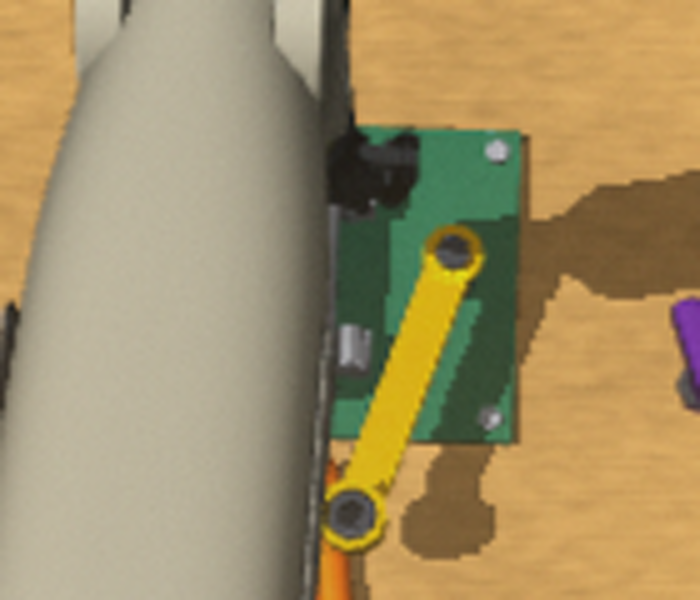

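The tube is seated, with its mid within ~3 mm of the groove's centre. Next I'll swing behind the collar to push the strap.

{"name": "move_arm", "arguments": {"commands": [[[-0.5,-0.21,0],[0,0,1],-1],[[-0.5,-0.21,0],[0,0,1],-1],[[-0.5,-0.21,0],[0,0,1],-1],[[-0.5,-0.21,0],[0,0,1],-1],[[-0.5,-0.21,0],[0,0,1],-1]]}}

```text
clock: 9.5
tcp_pos: [0.5478, -0.0139, 0.2022]
orientation: [-0.002, -0.327, 0.945, 0.001]
wrist_force: [-0.5, -0.0, -0.6]
finger_gap: -0.0001
```

{"name": "move_arm", "arguments": {"commands": [[[-0.5,-0.21,0],[0,0,1],-1],[[-0.5,-0.21,0],[0,0,1],-1],[[-0.5,-0.21,0],[0,0,1],-1],[[-0.5,-0.21,0],[0,0,1],-1],[[0,0,0],[0,0,0],-1]]}}

```text
clock: 10.0
tcp_pos: [0.4665, -0.0474, 0.2027]
orientation: [-0.002, -0.573, 0.82, 0.002]
wrist_force: [0.5, 0.6, -0.7]
finger_gap: -0.0006
```

Run:
```python
from h import *
f,K,C=cam("wrist"); save(f,"pics/w8.png")
s=env.get_state();q=s["orientation"];print(s["tcp_pos"],q,s["finger_gap"],2*np.degrees(np.arctan2(q[2],q[1])))
```

```text
[ 0.46827419 -0.04739425  0.20317279] [-0.00091867 -0.57133409  0.82071615  0.00123343] 2.5488938795784506e-05 249.6867110391054
```

View pics/w8.png

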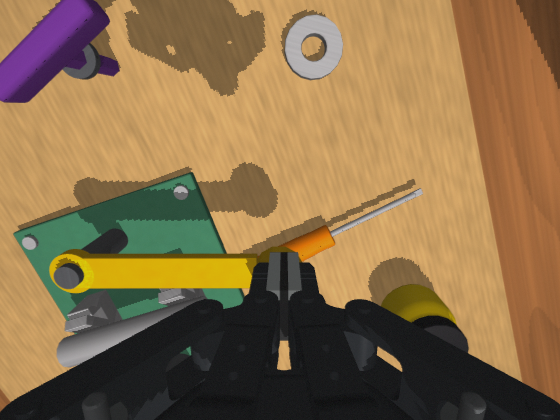

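{"name": "move_arm", "arguments": {"commands": [[[0,0,-0.8],[0,0,0],-1],[[0,0,-0.8],[0,0,0],-1],[[0,0,-0.75],[0,0,0],-1],[[0,0,0],[0,0,0],-1]]}}

```text
clock: 10.45
tcp_pos: [0.4671, -0.0462, 0.1063]
orientation: [-0.003, -0.572, 0.82, 0.003]
wrist_force: [-0.9, 0.4, 0.0]
finger_gap: 0.0001
```

Run:
```python
from h import *
s=env.get_state();q=s["orientation"];p0=s["tcp_pos"];print(p0,2*np.degrees(np.arctan2(q[2],q[1])))
piv=np.array([0.647,-0.056]); yaw=np.radians(-1.9)
def P(th,off):
    a=np.pi/2+th+yaw; d=np.array([np.cos(a),np.sin(a)]); t=np.array([d[1],-d[0]]); return piv+.17*d-off*t
pp=p0[:2]
for th,off in [(1.25,.04),(1.25,.034)]+[(1.25-.1*i,.032) for i in range(1,13)]+[(0,.031),(-.03,.030)]:
    n=P(th,off); print(round(th,2),n.round(4),((n-pp)/.04).round(2)); pp=n
f,K,C=cam("scene"); save(f,"pics/s9.png",(240,130,440,290),3.5)
```

```text
[ 0.46713049 -0.04621017  0.1063426 ] 249.77218844217947
1.25 [ 0.4737 -0.0346] [0.16 0.29]
1.25 [ 0.4758 -0.029 ] [0.05 0.14]
1.15 [ 0.4802 -0.0102] [0.11 0.47]
1.05 [0.4856 0.0062] [0.14 0.41]
0.95 [0.4926 0.022 ] [0.18 0.4 ]
0.85 [0.5012 0.037 ] [0.21 0.38]
0.75 [0.5112 0.0511] [0.25 0.35]
0.65 [0.5226 0.0642] [0.28 0.33]
0.55 [0.5352 0.076 ] [0.32 0.3 ]
0.45 [0.5489 0.0865] [0.34 0.26]
0.35 [0.5636 0.0956] [0.37 0.23]
0.25 [0.5792 0.1031] [0.39 0.19]
0.15 [0.5954 0.1091] [0.41 0.15]
0.05 [0.6121 0.1134] [0.42 0.11]
0 [0.6217 0.1149] [0.24 0.04]
-0.03 [0.6278 0.1156] [0.15 0.02]
```

View pics/s9.png

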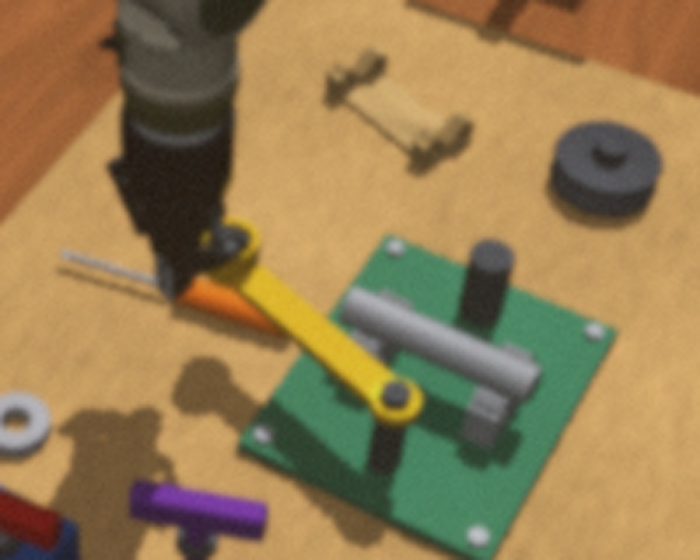

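{"name": "move_arm", "arguments": {"commands": [[[0.16,0.29,0],[0,0,0],-1],[[0.05,0.14,0],[0,0,0],-1],[[0.11,0.47,0],[0,0,-0.7],-1],[[0.14,0.41,0],[0,0,-0.7],-1],[[0.18,0.4,0],[0,0,-0.7],-1]]}}

```text
clock: 11.0
tcp_pos: [0.497, 0.0215, 0.1124]
orientation: [0.001, -0.445, 0.896, -0.001]
wrist_force: [0.3, -1.7, -0.9]
finger_gap: 0.0
```

{"name": "move_arm", "arguments": {"commands": [[[0.21,0.38,0],[0,0,-0.7],-1],[[0.25,0.35,0],[0,0,-0.7],-1],[[0.28,0.33,0],[0,0,-0.7],-1],[[0.32,0.3,0],[0,0,-0.7],-1],[[0.34,0.26,0],[0,0,-0.7],-1]]}}

```text
clock: 11.5
tcp_pos: [0.5526, 0.0867, 0.1124]
orientation: [0.001, -0.215, 0.977, -0.001]
wrist_force: [-1.9, -3.1, 0.9]
finger_gap: -0.0003
```

Run:
```python
from h import *
s=env.get_state();q=s["orientation"];p0=s["tcp_pos"];print(p0,2*np.degrees(np.arctan2(q[2],q[1])),s["wrist_force"])
f,K,C=cam("scene"); save(f,"pics/s10.png",(240,130,440,290),3.5)
```

```text
[0.55259041 0.08672093 0.11235103] 204.86191355762182 [-1.92444156 -3.13001358  0.90006112]
```

View pics/s10.png

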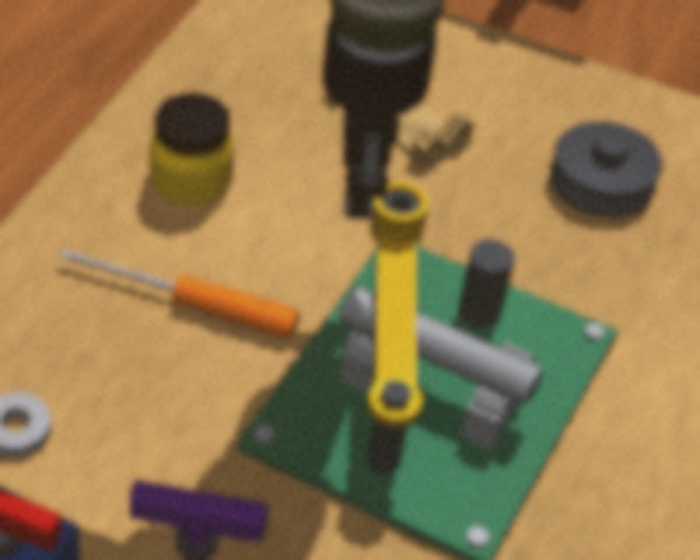

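{"name": "move_arm", "arguments": {"commands": [[[0.37,0.23,0],[0,0,-0.7],-1],[[0.39,0.19,0],[0,0,-0.7],-1],[[0.35,0.13,0],[0,0,-0.7],-1],[[0.3,0.08,0],[0,0,-0.6],-1],[[0.15,0.04,0],[0,0,-0.5],-1]]}}

```text
clock: 12.05
tcp_pos: [0.6146, 0.1136, 0.1118]
orientation: [0.0, 0.005, 1.0, 0.0]
wrist_force: [-2.5, 0.4, 0.9]
finger_gap: -0.0
```

{"name": "move_arm", "arguments": {"commands": [[[0.1,0.01,0],[0,0,0],-1],[[0.1,0,0],[0,0,0],-1]]}}

```text
clock: 12.25
tcp_pos: [0.6217, 0.1138, 0.1114]
orientation: [0.0, 0.003, 1.0, 0.0]
wrist_force: [-1.8, 2.5, 0.9]
finger_gap: -0.0001
```

{"name": "move_arm", "arguments": {"commands": [[[0.1,0,0],[0,0,0],-1],[[0.05,0,0],[0,0,0],-1]]}}

```text
clock: 12.45
tcp_pos: [0.6225, 0.1136, 0.1111]
orientation: [-0.005, 0.003, 1.0, 0.0]
wrist_force: [-20.9, 0.6, 15.3]
finger_gap: -0.0
```

{"name": "move_arm", "arguments": {"commands": [[[0.05,0,0],[0,0,0],-1],[[0.05,0,0],[0,0,0],-1]]}}

```text
clock: 12.65
tcp_pos: [0.6226, 0.1137, 0.1111]
orientation: [-0.008, 0.003, 1.0, 0.0]
wrist_force: [-30.7, 0.6, 22.5]
finger_gap: -0.0
```

{"name": "move_arm", "arguments": {"commands": [[[-0.5,0,0],[0,0,0],-1],[[-0.6,0,0.3],[0,0,0],-1],[[-0.5,0,0.9],[0,0,0],-1],[[0,0,0.9],[0,0,0],-0.5],[[0,0,0.9],[0,0,0],0]]}}

```text
clock: 13.15
tcp_pos: [0.5674, 0.1128, 0.2327]
orientation: [0.001, 0.004, 1.0, -0.0]
wrist_force: [0.9, 0.3, 0.9]
finger_gap: 0.0284
```

Run:
```python
from h import *
f,K,C=cam("wrist"); save(f,"pics/w11.png",None,1.4)
s=env.get_state();print(s["tcp_pos"],s["orientation"],s["wrist_force"],s["finger_gap"])
f,K,C=cam("scene"); save(f,"pics/s11.png",(240,130,440,290),3.5)
```

```text
[0.57046077 0.11297125 0.23955269] [5.65035174e-03 3.71986771e-03 9.99977101e-01 1.82408382e-04] [1.59599125 0.76336297 3.90713199] 0.035508598821914664
```

View pics/w11.png

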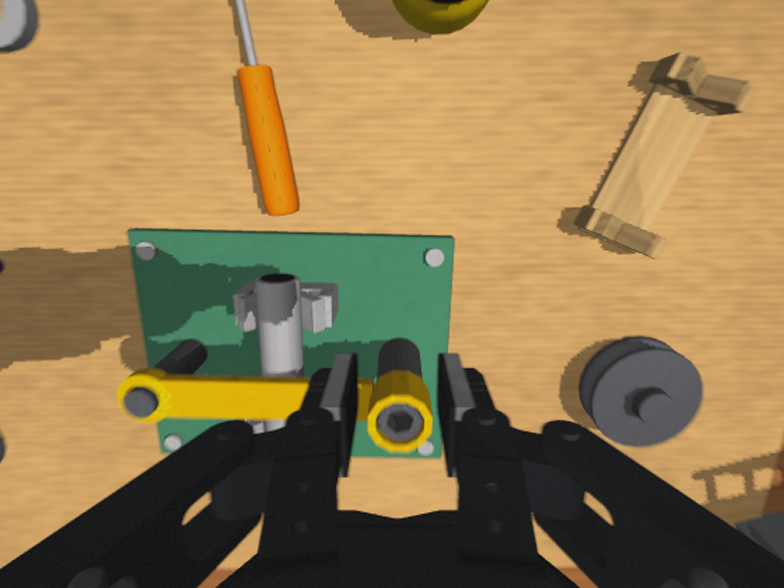

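View pics/s11.png

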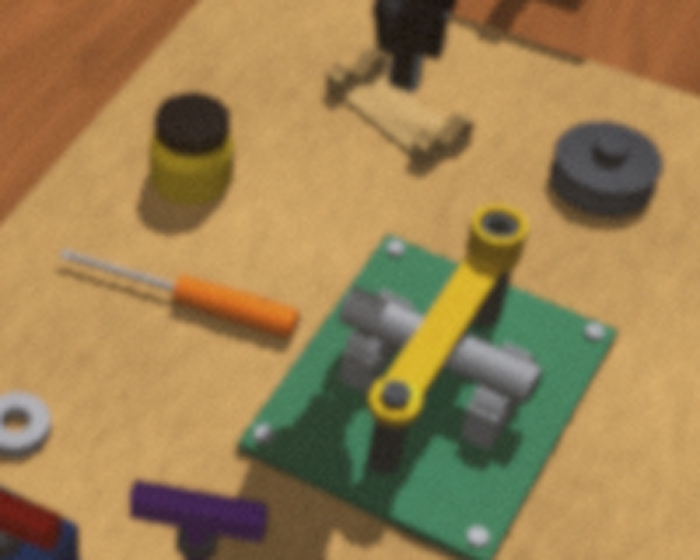

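{"name": "move_arm", "arguments": {"commands": [[[0.7,0,-0.3],[0,0,0],0.1],[[0.7,0,-0.4],[0,0,0],0.1],[[0.7,0,-0.6],[0,0,0],0.1],[[0,0,0],[0,0,0],0.1],[[0,0,0],[0,0,0],0.1]]}}

```text
clock: 13.75
tcp_pos: [0.6515, 0.1127, 0.1773]
orientation: [-0.001, 0.004, 1.0, -0.0]
wrist_force: [0.2, 0.3, 0.2]
finger_gap: 0.0471
```

Run:
```python
from h import *
for i in range(2):
    s=env.get_state();print(s["tcp_pos"],s["orientation"],s["qvel"].round(3).max())
    f,K,C=cam("wrist")
save(f,"pics/w12.png"); save(f,"pics/w12c.png",(230,150,350,250),6)
```

```text
[0.65146594 0.11271145 0.17725552] [-1.28080513e-03  4.22563847e-03  9.99990246e-01 -1.03482751e-04] 0.012
[0.65145026 0.1128268  0.17857916] [-4.37690950e-04  4.25111458e-03  9.99990868e-01 -2.40840949e-05] 0.005
```

View pics/w12.png

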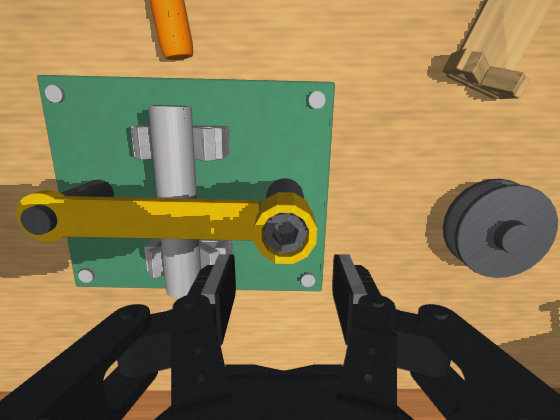

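View pics/w12c.png

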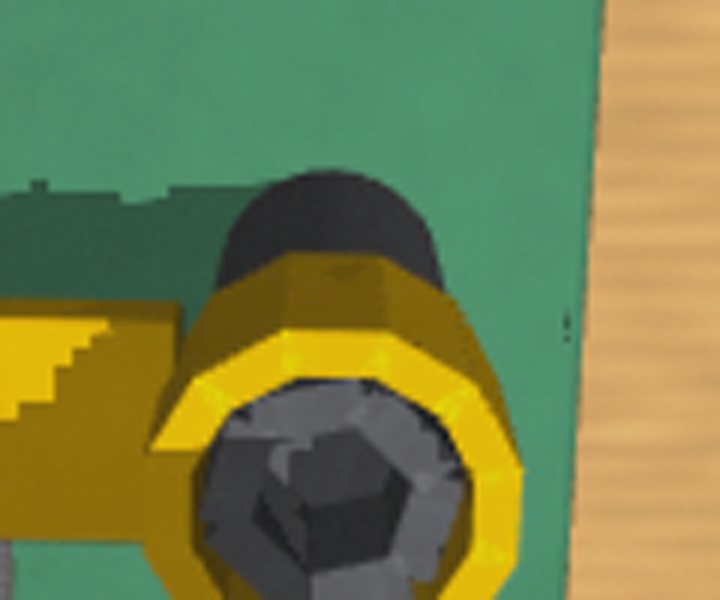

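{"name": "move_arm", "arguments": {"commands": [[[0.7,0,0],[0,0,0],0.1],[[0.7,0,-0.4],[0,0,0],0.1],[[0.1,0,-0.5],[0,0,0],0.1],[[0,0,0],[0,0,0],0.1],[[0,0,0],[0,0,0],0.1]]}}

```text
clock: 14.35
tcp_pos: [0.7111, 0.1131, 0.1438]
orientation: [-0.0, 0.004, 1.0, 0.0]
wrist_force: [0.0, -0.1, -0.0]
finger_gap: 0.0469
```

Run:
```python
from h import *
for i in range(2):
    s=env.get_state();print(s["tcp_pos"],s["orientation"],s["qvel"].round(3).max())
    f,K,C=cam("wrist")
save(f,"pics/w13.png"); save(f,"pics/w13c.png",(230,60,350,180),5)
```

```text
[0.71108741 0.11306843 0.14379624] [-9.42110798e-05  4.37221182e-03  9.99990437e-01  3.82019144e-05] 0.018
[0.71150638 0.11314025 0.1446239 ] [6.53985337e-04 4.35232390e-03 9.99990311e-01 8.44749801e-05] 0.01
```

View pics/w13.png

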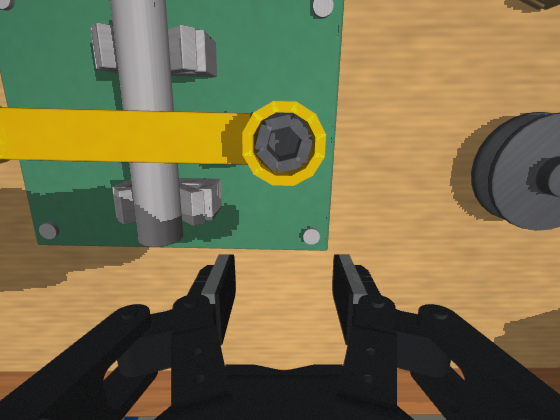

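View pics/w13c.png

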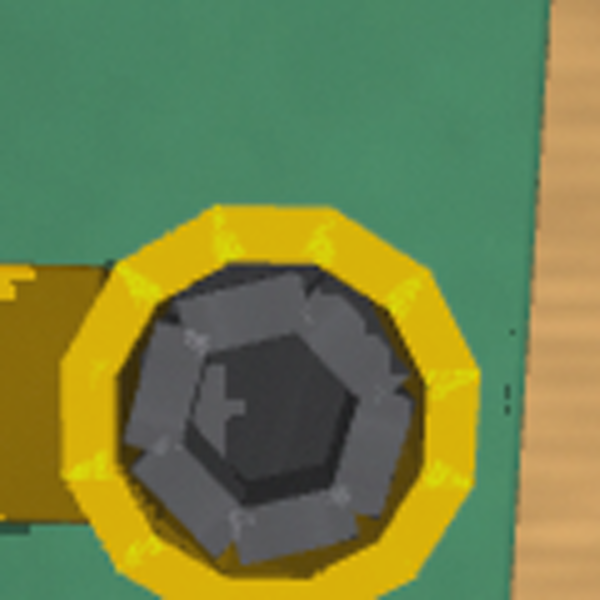

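Run:
```python
from h import *
f,K,C=cam("wrist"); s=env.get_state(); print(s["tcp_pos"],s["orientation"])
H=hsv(f); y=cv2.inRange(H,(20,120,60),(34,255,255)); 
y[:, :252]=0; y2=y.copy(); y2[100:175,:256]=0
c=blob(y,(230,80,340,200)); pts=cv2.convexHull(c)[:,0]
P=np.array([onz(p,.110,K,C)[:2] for p in pts])
# circle fit LSQ on right-hand part
A=np.c_[2*P,np.ones(len(P))]; b=(P**2).sum(1); x=np.linalg.lstsq(A,b,rcond=None)[0]; print("rim",x[:2],np.sqrt(x[2]+x[0]**2+x[1]**2),len(P))
print("mouth",onz((283.6,143.6),.107,K,C))
V=np.array([(195,352),(300,331),(358,395),(335,490),(240,506),(182,432)])/5+np.array([230,60])
W=np.array([onz(v,.107,K,C)[:2] for v in V]); ctr=W.mean(0); d=W-ctr; print(ctr,np.linalg.norm(d,axis=1),(np.degrees(np.arctan2(d[:,1],d[:,0]))%60).round(1))
```

```text
[0.71201674 0.11315761 0.14505859] [1.32341443e-03 4.38422486e-03 9.99989507e-01 1.09871257e-04]
rim [0.65365896 0.11351861] 0.02023642252118657 23
mouth [0.65401603 0.11360375 0.107     ]
[0.65405778 0.11363906] [0.00947964 0.00881606 0.00899095 0.00958837 0.00900349 0.0085461 ] [47.8 39.4 44.  42.9 41.4 38.3]
```

{"name": "move_arm", "arguments": {"commands": [[[-0.3,0,0.9],[0,0,0],0.1],[[-0.5,-0.7,0.9],[0,0,0],0.1],[[-0.6,-0.9,0.9],[0,0,0],0.1],[[-0.6,-0.9,0.2],[0,0,0.3],0.1],[[-0.6,-0.9,0],[0,0,0.4],0.1]]}}

```text
clock: 15.0
tcp_pos: [0.6107, -0.0199, 0.2591]
orientation: [0.004, -0.046, 0.999, -0.001]
wrist_force: [0.4, -0.6, -0.8]
finger_gap: 0.047
```

{"name": "move_arm", "arguments": {"commands": [[[-0.6,-0.9,0],[0,0,0],0.1],[[-0.6,-0.9,0],[0,0,0],0.1],[[-0.5,-0.9,0],[0,0,0],0.1],[[-0.5,-0.9,0],[0,0,0],0.1],[[-0.5,-0.9,0],[0,0,0],0.1]]}}

```text
clock: 15.5
tcp_pos: [0.5015, -0.2001, 0.2565]
orientation: [0.001, -0.045, 0.999, -0.001]
wrist_force: [0.2, -0.5, 0.2]
finger_gap: 0.0467
```

{"name": "move_arm", "arguments": {"commands": [[[-0.3,-0.9,0],[0,0,0],0.1],[[0,-0.8,-0.4],[0,0,0],0.1],[[0,0,-0.4],[0,0,0],0.1],[[0,0,0],[0,0,0],0.1],[[0,0,0],[0,0,0],0.1]]}}

```text
clock: 16.0
tcp_pos: [0.4903, -0.2666, 0.2238]
orientation: [0.0, -0.044, 0.999, -0.0]
wrist_force: [-0.3, -0.1, 1.2]
finger_gap: 0.0471
```

Run:
```python
from h import *
for i in range(2):
    s=env.get_state();print(s["tcp_pos"],s["orientation"],s["qvel"].round(3).max())
    f,K,C=cam("wrist")
q=s["orientation"];print(2*np.degrees(np.arctan2(q[2],q[1])))
save(f,"pics/w14.png",None,1.4)
H=hsv(f);rd=cv2.bitwise_or(cv2.inRange(H,(0,150,60),(8,255,255)),cv2.inRange(H,(172,150,60),(179,255,255)))
c=blob(rd,(0,0,560,420)); P=np.array([onz(p,.111,K,C)[:2] for p in c[:,0]],np.float32); print(cv2.boundingRect(c),cv2.minAreaRect(P))
```

```text
[ 0.49033516 -0.26660921  0.22376283] [ 2.65822429e-04 -4.44188571e-02  9.99012957e-01 -8.00988581e-05] 0.017
[ 0.4907776  -0.26655841  0.22414149] [ 6.28898991e-04 -4.46821111e-02  9.99000978e-01 -3.99395072e-04] 0.01
185.1218994637825
(262, 114, 25, 118) ((0.46446242928504944, -0.2759951949119568), (0.0873439833521843, 0.017135053873062134), 5.288651466369629)
```

View pics/w14.png

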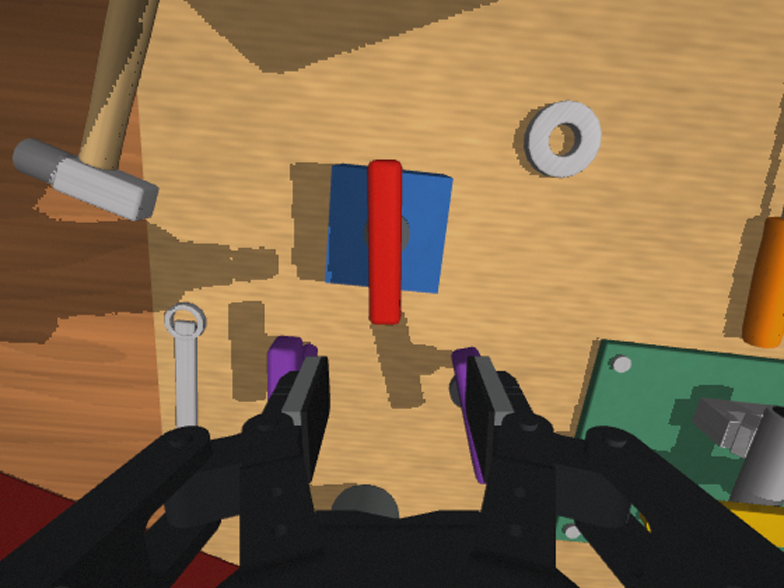

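{"name": "move_arm", "arguments": {"commands": [[[-0.66,-0.21,0],[0,0,0],0.1],[[0,0,-0.7],[0,0,0],0.1],[[0,0,-0.7],[0,0,0],0.1],[[0,0,0],[0,0,0],0.1],[[0,0,0],[0,0,0],0.1]]}}

```text
clock: 16.6
tcp_pos: [0.4645, -0.2749, 0.1677]
orientation: [0.0, -0.045, 0.999, -0.0]
wrist_force: [-0.5, -0.8, -0.2]
finger_gap: 0.047
```

Run:
```python
from h import *
for i in range(2):
    s=env.get_state();print(s["tcp_pos"],s["orientation"])
    f,K,C=cam("wrist")
save(f,"pics/w15.png")
H=hsv(f);rd=cv2.bitwise_or(cv2.inRange(H,(0,150,60),(8,255,255)),cv2.inRange(H,(172,150,60),(179,255,255)))
c=blob(rd,(0,0,560,420)); print(cv2.boundingRect(c))
```

```text
[ 0.46447024 -0.27489202  0.16766162] [ 4.00460831e-05 -4.48579084e-02  9.98993377e-01 -6.06112901e-06]
[ 0.46503369 -0.27543733  0.16837632] [ 7.18115329e-04 -4.47810765e-02  9.98996396e-01 -5.83954989e-04]
(269, 159, 30, 143)
```

View pics/w15.png

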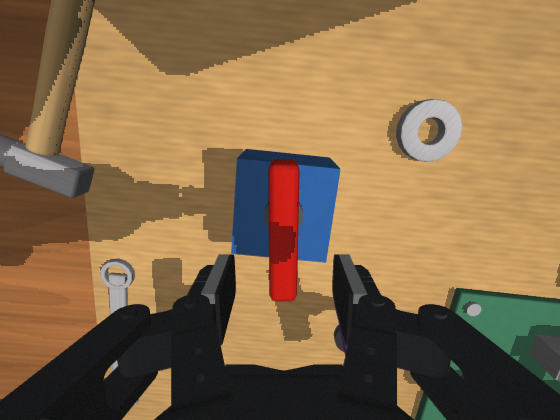

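Run:
```python
from h import *
f,K,C=cam("wrist"); s=env.get_state(); print(s["tcp_pos"])
a=onz((284,160),.111,K,C); b=onz((283.5,297),.111,K,C); b2=onz((283.5,300),.111,K,C)
print(a,b,b2,np.linalg.norm(a-b),np.linalg.norm(a-b2),(a+b)/2,(a+b2)/2)
save(f,"pics/w15c.png",(250,140,320,320),3.3)
```

```text
[ 0.46533692 -0.27588491  0.16864506]
[ 0.41859546 -0.27994093  0.111     ] [ 0.50524106 -0.27238933  0.111     ] [ 0.50741427 -0.27219292  0.111     ] 0.08697405412593369 0.0891561105566303 [ 0.46191826 -0.27616513  0.111     ] [ 0.46300486 -0.27606693  0.111     ]
```

View pics/w15c.png

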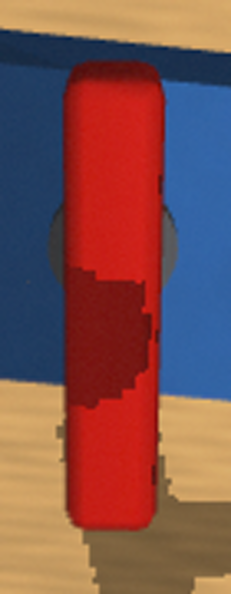

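{"name": "move_arm", "arguments": {"commands": [[[0,0,-0.7],[0,0,0],0.1],[[0,0,-0.7],[0,0,0],0.1],[[-0.02,0,-0.37],[0,0,0],0.1],[[0,0,0],[0,0,0],0.1],[[0,0,0],[0,0,0],0.1]]}}

```text
clock: 17.25
tcp_pos: [0.4641, -0.2758, 0.0971]
orientation: [0.001, -0.044, 0.999, -0.0]
wrist_force: [0.7, -0.3, 0.3]
finger_gap: 0.0472
```

{"name": "move_arm", "arguments": {"commands": [[[0,0,0],[0,0,0],-0.3],[[0,0,0],[0,0,0],-0.6],[[0,0,0],[0,0,0],-1],[[0,0,0],[0,0,0],-1],[[0,0,0],[0,0,0],-1]], "newtons": 90}}

```text
clock: 17.75
tcp_pos: [0.4643, -0.2761, 0.0975]
orientation: [0.001, -0.044, 0.999, -0.001]
wrist_force: [0.6, 1.4, 6.1]
finger_gap: 0.0167
```

{"name": "move_arm", "arguments": {"commands": [[[0,0,0.4],[0,0,0],-1],[[0,0,0.7],[0,0,0],-1],[[0,0,0.9],[0,0,0],-1],[[0,0,0.9],[0,0,0],-1],[[0,0,0.6],[0,0,0],-1]]}}

```text
clock: 18.25
tcp_pos: [0.4638, -0.2758, 0.2388]
orientation: [0.001, -0.044, 0.999, -0.001]
wrist_force: [0.7, -0.4, -2.2]
finger_gap: 0.0167
```

Run:
```python
from h import *
f,K,C=cam("wrist"); save(f,"pics/w16.png")
s=env.get_state();print(s["tcp_pos"],s["orientation"],s["wrist_force"],s["finger_gap"])
f,K,C=cam("scene"); save(f,"pics/s16.png",(160,150,330,340),3)
```

```text
[ 0.46501577 -0.27673202  0.24228303] [ 0.00302766 -0.04433465  0.99900851 -0.00269462] [ 1.93826269 -1.02328926  1.84577269] 0.016721027119589046
```

View pics/w16.png

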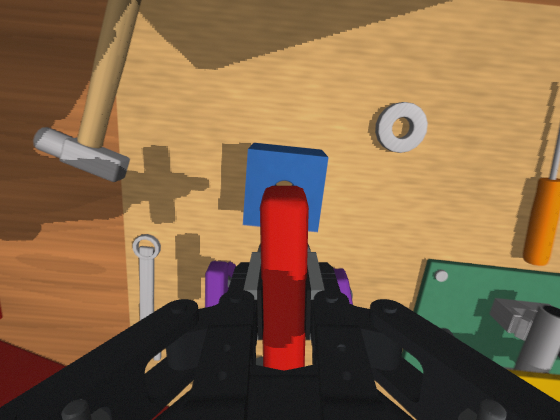

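View pics/s16.png

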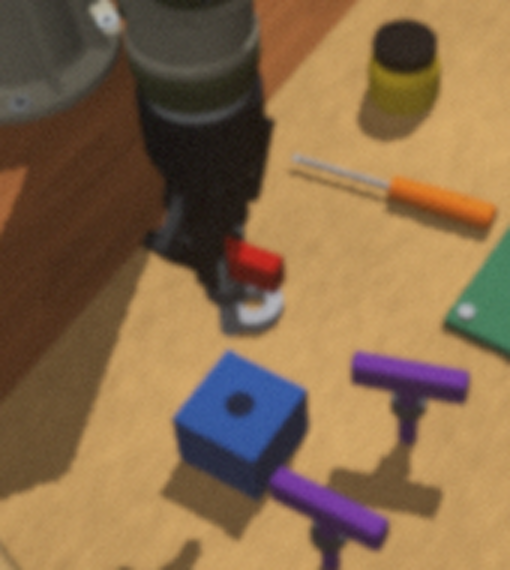

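Run:
```python
from h import *
c=eyes.read_camera("wrist"); M=c["mount"];K=c["mtx"]
for px in ((285,186),(285,190),(285,194),(284,371)):
  d=M[:3,:3]@np.linalg.inv(K)@np.array([*px,1.]); o=M[:3,3]; z=-.0135
  print(px,(o+d*(z-o[2])/d[2]).round(4))
save(c["frame"],"pics/w16c.png",(240,170,330,260),6)
f,K,C=cam("scene"); save(f,"pics/s16b.png",(200,190,290,280),7)
for z in (.242-.0875,.242-.0375): print(proj((.464,-.2762,z),K,C))
```

```text
(285, 186) [ 0.0486  0.0004 -0.0135]
(285, 190) [ 0.0472  0.0004 -0.0135]
(285, 194) [ 0.0458  0.0004 -0.0135]
(284, 371) [-0.03    0.0001 -0.0135]
[235.62947697 259.46657241]
[233.82656562 245.19929851]
```

View pics/w16c.png

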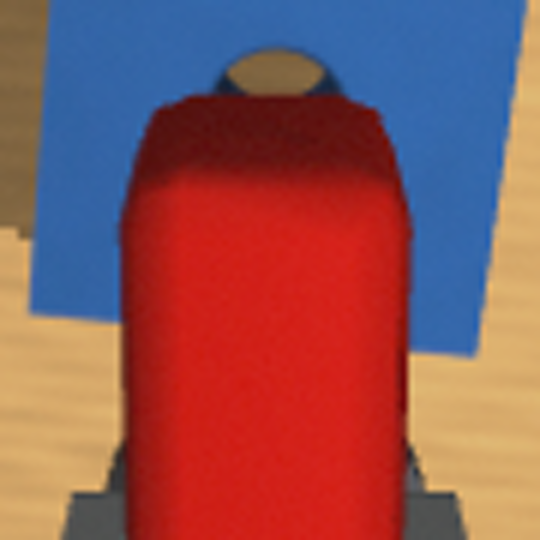

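View pics/s16b.png

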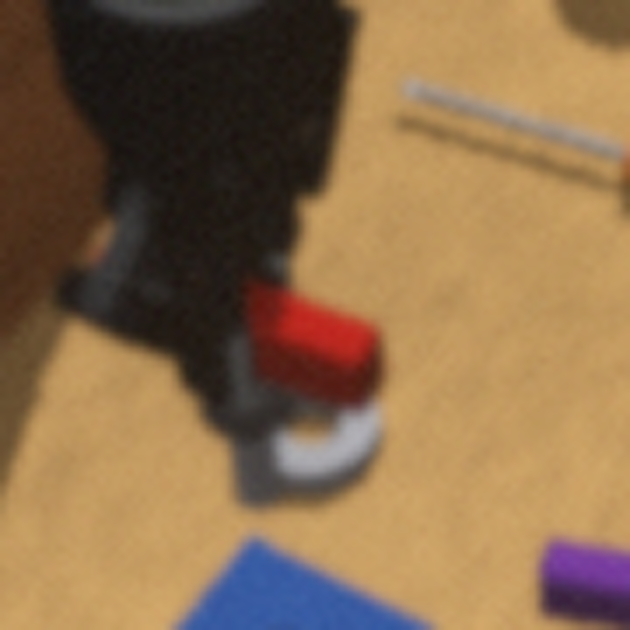

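{"name": "move_arm", "arguments": {"commands": [[[0.43,0.89,0],[0,0,-0.55],-1],[[0.43,0.89,0],[0,0,-0.55],-1],[[0.43,0.89,0],[0,0,-0.55],-1],[[0.43,0.89,0],[0,0,-0.55],-1],[[0.43,0.89,0],[0,0,-0.55],-1]]}}

```text
clock: 18.95
tcp_pos: [0.5487, -0.0957, 0.2335]
orientation: [-0.002, 0.149, 0.989, 0.0]
wrist_force: [0.6, -0.1, -1.7]
finger_gap: 0.0171
```

{"name": "move_arm", "arguments": {"commands": [[[0.43,0.89,0],[0,0,0],-1],[[0.43,0.89,0],[0,0,0],-1],[[0.43,0.89,0],[0,0,0],-1],[[0.43,0.89,0],[0,0,0],-1],[[0.43,0.89,0],[0,0,0],-1]]}}

```text
clock: 19.45
tcp_pos: [0.6348, 0.0822, 0.2331]
orientation: [-0.002, 0.147, 0.989, -0.0]
wrist_force: [1.0, -0.2, -0.7]
finger_gap: 0.0166
```

{"name": "move_arm", "arguments": {"commands": [[[0.43,0.85,0],[0,0,0],-1],[[0,0,0],[0,0,0],-1],[[0,0,0],[0,0,0],-1]]}}

```text
clock: 19.75
tcp_pos: [0.6516, 0.1154, 0.2329]
orientation: [-0.002, 0.146, 0.989, -0.001]
wrist_force: [0.1, -1.0, -2.9]
finger_gap: 0.0166
```

Run:
```python
from h import *
for i in range(2):
    s=env.get_state();q=s["orientation"];print(s["tcp_pos"],q,2*np.degrees(np.arctan2(q[2],q[1])))
    f,K,C=cam("wrist")
save(f,"pics/w17.png")
f,K,C=cam("scene"); save(f,"pics/s17.png",(320,90,440,200),5.5)
```

```text
[0.65159337 0.11543814 0.23294231] [-2.21611949e-03  1.46159346e-01  9.89258389e-01 -6.11969861e-04] 163.19111500867436
[0.65150818 0.11447554 0.23356668] [-1.92837978e-03  1.46870659e-01  9.89153658e-01 -5.75087194e-04] 163.1087256083921
```

View pics/w17.png

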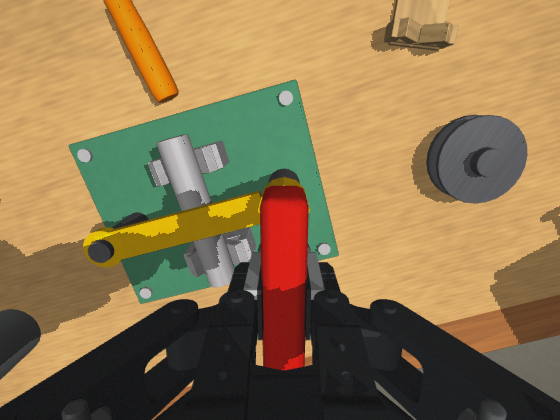

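View pics/s17.png

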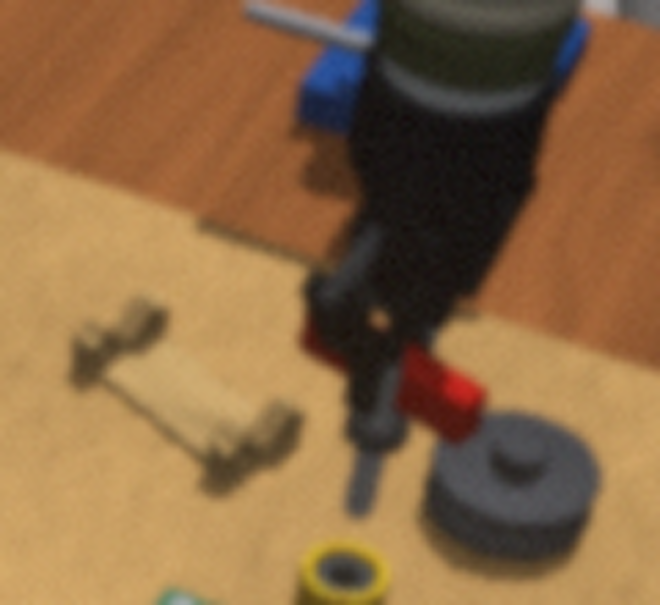

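{"name": "move_arm", "arguments": {"commands": [[[0.06,-0.03,-0.4],[0,0,0],-1],[[0,0,-0.3],[0,0,0],-1],[[0,0,0],[0,0,0],-1],[[0,0,0],[0,0,0],-1]]}}

```text
clock: 20.3
tcp_pos: [0.6544, 0.1127, 0.2077]
orientation: [-0.001, 0.148, 0.989, -0.0]
wrist_force: [0.7, 0.1, -1.7]
finger_gap: 0.0168
```

Run:
```python
from h import *
for i in range(2):
    s=env.get_state();q=s["orientation"];p=s["tcp_pos"];print(p,q,2*np.degrees(np.arctan2(q[2],q[1])),s["wrist_force"])
    f,K,C=cam("scene")
w,x,y,z=q; zt=R.from_quat([x,y,z,w]).as_matrix()[:,2]; tip=p+zt*.0875
print("tip pred",tip,proj(tip,K,C),"mouth pred",proj((.6538,.1136,.107),K,C),"rim",proj((.6538,.1136,.110),K,C))
save(f,"pics/s18.png",(350,150,420,220),8)
f,K,C=cam("top"); save(f,"pics/t18.png",(190,100,330,220),5)
f,K,C=cam("wrist"); save(f,"pics/w18.png")
```

```text
[0.65441546 0.11268939 0.20765297] [-5.93594645e-04  1.47613610e-01  9.89044925e-01 -7.81938509e-05] 163.0226828956305 [ 0.7383283   0.11652538 -1.72088904]
[0.65483595 0.11292981 0.20826885] [1.82085995e-05 1.47453269e-01 9.89069022e-01 6.19760650e-05] 163.0412630048099 [ 0.65157745 -0.01968351 -2.71167416]
tip pred [0.6548407  0.11294007 0.12076885] [383.16875993 190.4577191 ] mouth pred [382.0029707  193.90622565] rim [382.19340675 193.09438647]
```

View pics/s18.png

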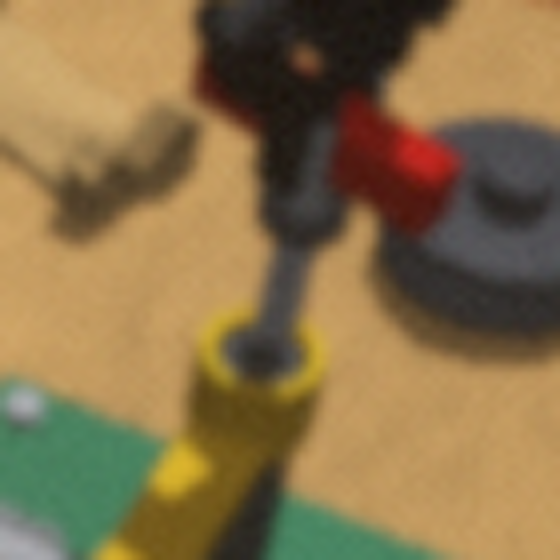

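View pics/w18.png

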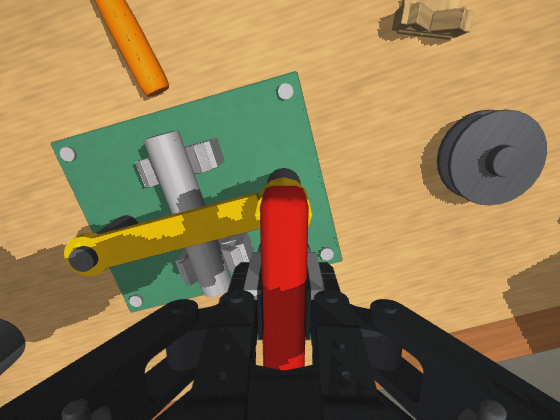

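Run:
```python
from h import *
f=0
for i in range(3):
    fr,K,C=cam("scene"); f=f+fr.astype(float)
f=f/3; g=f.mean(2)
for r in range(178,192): print(r,g[r,374:394].astype(int))
s=env.get_state();p=s["tcp_pos"]
for dz in (.0525,.060,.07,.0875): print(dz,proj(p-[0,0,dz],K,C))
H=hsv(f.astype(np.uint8)); y=cv2.inRange(H,(18,140,100),(34,255,255)); print((y[185:206,370:396]>0).astype(int))
```

```text
178 [145 144 147 147 149 149 144 134 108  78  55  43  44  43  44  45  45  50
  65  96]
179 [146 145 148 146 147 148 147 141 128 101  71  50  44  43  44  47  51  64
  86 114]
180 [147 147 145 149 150 150 148 147 139 119  87  64  51  49  51  60  76  95
 114 129]
181 [147 147 147 149 147 148 147 147 142 127  95  72  65  60  64  84 108 124
 134 140]
182 [147 147 148 149 148 146 147 147 140 124  94  74  71  72  81 105 127 139
 143 144]
183 [146 149 148 148 147 146 146 144 138 116  89  72  71  76  89 116 136 143
 146 142]
184 [148 149 145 149 147 147 146 143 131 106  84  73  73  78  97 124 142 145
 145 144]
185 [149 149 148 149 148 150 149 144 128 100  78  72  73  81 104 131 145 147
 145 144]
186 [149 148 149 150 150 150 147 139 121  94  76  72  72  84 110 137 146 149
 146 146]
187 [147 148 149 149 150 150 145 135 117  89  73  73  74  92 117 141 147 148
 147 147]
188 [149 149 150 148 146 146 139 129 108  85  75  73  77  96 125 142 149 150
 150 148]
189 [149 148 147 146 140 132 123 114  97  80  71  74  81 103 131 143 148 149
 149 149]
190 [148 148 143 138 123 107  97  90  80  72  73  72  81
[... 709 characters left out ...]
 1 0 0 0 0 0 0 0 0 0 0 1 1 1 1 0 0 0 0]
 [0 0 0 0 1 1 1 1 0 0 0 0 0 0 0 0 0 0 1 1 1 1 0 0 0 0]
 [0 0 0 0 1 1 1 1 0 0 0 0 0 0 0 0 0 0 1 1 1 1 0 0 0 0]
 [0 0 0 0 1 1 1 1 1 0 0 0 0 0 0 0 0 1 1 1 1 1 0 0 0 0]
 [0 0 0 1 1 1 1 1 1 1 1 0 0 0 0 0 1 1 1 1 1 0 0 0 0 0]
 [0 0 0 1 1 0 1 1 1 1 1 1 0 0 1 1 1 1 1 1 1 0 0 0 0 0]
 [0 0 0 1 1 0 0 0 1 1 1 1 1 1 1 1 1 1 1 1 1 0 0 0 0 0]
 [0 0 0 1 0 0 0 0 0 0 0 0 0 0 1 1 1 1 1 1 0 0 0 0 0 0]
 [0 0 0 1 1 0 0 0 0 0 0 0 0 0 0 0 0 0 1 1 0 0 0 0 0 0]
 [0 0 1 1 1 0 0 0 0 0 0 0 0 0 0 0 0 0 1 1 0 0 0 0 0 0]
 [0 0 1 1 1 1 1 0 0 0 0 0 0 0 0 0 0 1 1 0 0 0 0 0 0 0]
 [0 0 1 1 1 1 1 1 1 1 0 0 0 0 0 0 0 1 1 0 0 0 0 0 0 0]
 [0 1 1 1 1 1 1 1 1 1 1 1 1 0 0 0 1 1 0 0 0 0 0 0 0 0]]
```

View pics/t18.png

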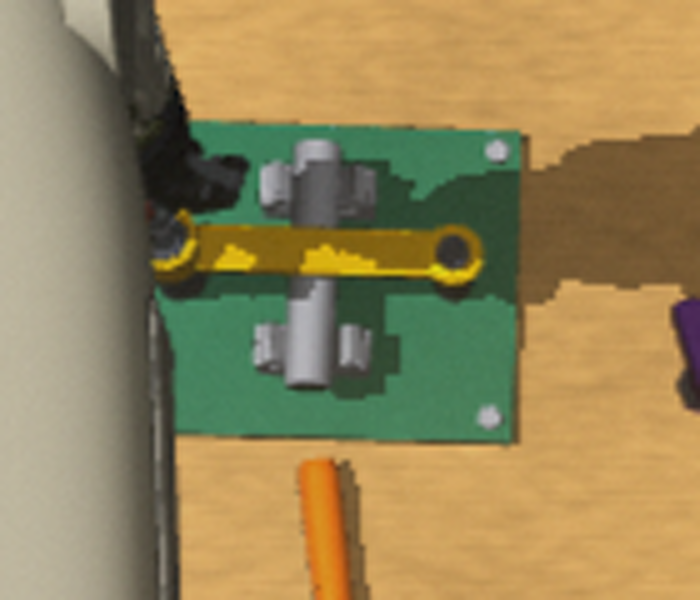

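{"name": "move_arm", "arguments": {"commands": [[[-0.03,0.01,-0.1],[0,0,0],-1],[[0,0,-0.2],[0,0,0],-1],[[0,0,0],[0,0,0],-1]]}}

```text
clock: 20.95
tcp_pos: [0.6529, 0.1138, 0.1941]
orientation: [-0.001, 0.147, 0.989, -0.0]
wrist_force: [0.5, -0.3, -1.4]
finger_gap: 0.0168
```

{"name": "move_arm", "arguments": {"commands": [[[0,0,-0.1],[0,0,0],-1],[[0,0,0],[0,0,0],-1]]}}

```text
clock: 21.15
tcp_pos: [0.6534, 0.1138, 0.1911]
orientation: [-0.001, 0.147, 0.989, -0.0]
wrist_force: [-0.4, 0.0, -1.3]
finger_gap: 0.0169
```

{"name": "move_arm", "arguments": {"commands": [[[0,0,-0.1],[0,0,0],-1],[[0,0,0],[0,0,0],-1]]}}

```text
clock: 21.35
tcp_pos: [0.6535, 0.1137, 0.1876]
orientation: [-0.0, 0.147, 0.989, -0.0]
wrist_force: [-1.5, -0.1, -1.8]
finger_gap: 0.0173
```

{"name": "move_arm", "arguments": {"commands": [[[0,0,-0.1],[0,0,0],-1],[[0,0,0],[0,0,0],-1]]}}

```text
clock: 21.55
tcp_pos: [0.6535, 0.1138, 0.1831]
orientation: [-0.0, 0.147, 0.989, -0.0]
wrist_force: [-0.8, -0.6, -2.4]
finger_gap: 0.0166
```

{"name": "move_arm", "arguments": {"commands": [[[0,0,-0.08],[0,0,0],-1],[[0,0,0],[0,0,0],-1]]}}

```text
clock: 21.75
tcp_pos: [0.6535, 0.1138, 0.1801]
orientation: [-0.0, 0.147, 0.989, -0.0]
wrist_force: [-1.2, -1.0, -2.6]
finger_gap: 0.0165
```

{"name": "move_arm", "arguments": {"commands": [[[0,0,-0.08],[0,0,0],-1],[[0,0,0],[0,0,0],-1]]}}

```text
clock: 21.95
tcp_pos: [0.6536, 0.1138, 0.1769]
orientation: [-0.0, 0.147, 0.989, -0.0]
wrist_force: [-1.4, -0.4, -3.0]
finger_gap: 0.017
```

{"name": "move_arm", "arguments": {"commands": [[[0,0,-0.08],[0,0,0],-1],[[0,0,0],[0,0,0],-1]]}}

```text
clock: 22.15
tcp_pos: [0.6536, 0.1138, 0.1745]
orientation: [0.0, 0.147, 0.989, 0.0]
wrist_force: [-2.1, 0.3, 0.7]
finger_gap: 0.0169
```

{"name": "move_arm", "arguments": {"commands": [[[0,0,-0.05],[0,0,0],-1],[[0,0,0],[0,0,0],-1],[[0,0,0],[0,0,0],-1]]}}

```text
clock: 22.45
tcp_pos: [0.6537, 0.1138, 0.1743]
orientation: [0.001, 0.147, 0.989, 0.0]
wrist_force: [-4.8, -1.1, 8.6]
finger_gap: 0.0167
```

Run:
```python
from h import *
f,K,C=cam("scene"); save(f,"pics/s19.png",(340,140,430,220),8)
s=env.get_state();print(s["tcp_pos"],s["wrist_force"],s["ft_torque"],s["joint_pos"])
```

```text
[0.65377637 0.11372752 0.17431929] [-5.1485578  -0.57510361  8.66222109] [-0.23912541  1.37985999 -0.02411863] [ 5.14420022e-02  5.12991051e-01  1.61126349e-01  1.21723821e+00
 -1.41047071e-04  3.46779919e-01]
```

View pics/s19.png

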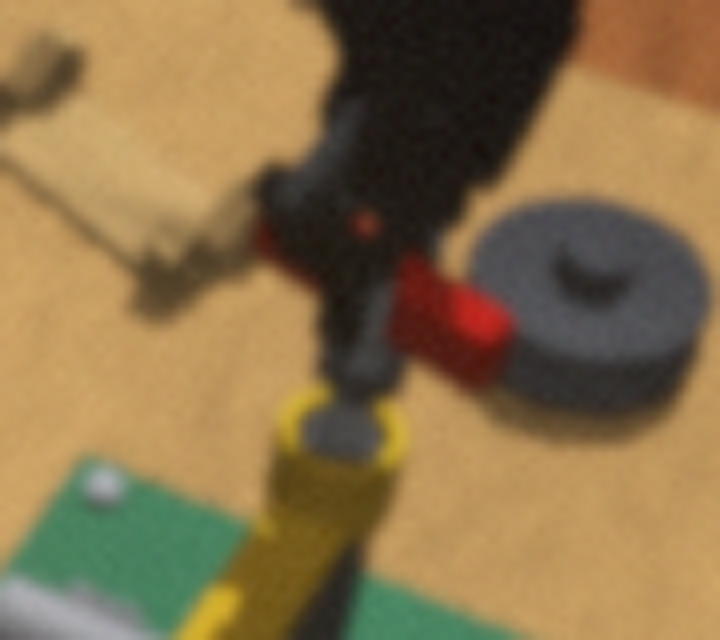

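{"name": "move_arm", "arguments": {"commands": [[[0,0,0],[0,0,-0.6],-1],[[0,0,0],[0,0,-0.6],-1],[[0,0,0],[0,0,-0.6],-1],[[0,0,0],[0,0,-0.6],-1],[[0,0,0],[0,0,-0.6],-1]]}}

```text
clock: 23.0
tcp_pos: [0.6532, 0.1139, 0.1744]
orientation: [0.0, 0.351, 0.936, 0.0]
wrist_force: [-5.9, -0.3, 10.0]
finger_gap: 0.0172
```

Run:
```python
from h import *
s=env.get_state();q=s["orientation"];print(s["tcp_pos"],s["wrist_force"],s["ft_torque"],2*np.degrees(np.arctan2(q[2],q[1])))
```

```text
[0.65322308 0.11385396 0.17435736] [-5.92541991 -0.34612414  9.97607839] [-0.22167672  1.75875032  0.16401795] 138.90620168156659
```

{"name": "move_arm", "arguments": {"commands": [[[0,0,0],[0,0,-0.6],-1],[[0,0,0],[0,0,-0.6],-1],[[0,0,0],[0,0,-0.6],-1],[[0,0,0],[0,0,-0.6],-1],[[0,0,0],[0,0,-0.6],-1]]}}

```text
clock: 23.5
tcp_pos: [0.6533, 0.114, 0.1743]
orientation: [0.0, 0.538, 0.843, 0.0]
wrist_force: [-6.7, -0.2, 10.9]
finger_gap: 0.0167
```

Run:
```python
from h import *
s=env.get_state();q=s["orientation"];print(s["tcp_pos"],s["wrist_force"],s["ft_torque"],2*np.degrees(np.arctan2(q[2],q[1])))
```

```text
[0.65328117 0.11395568 0.17430291] [-6.6886806  -0.23212482 10.89523658] [-0.10202097  1.70345737  0.15013393] 114.91058916520225
```

{"name": "move_arm", "arguments": {"commands": [[[0,0,0],[0,0,-0.5],-1],[[0,0,0],[0,0,-0.5],-1],[[0,0,0],[0,0,-0.4],-1]]}}

```text
clock: 23.8
tcp_pos: [0.6533, 0.1141, 0.1743]
orientation: [0.0, 0.617, 0.787, 0.0]
wrist_force: [-6.4, 0.0, 10.1]
finger_gap: 0.0169
```

Run:
```python
from h import *
s=env.get_state();q=s["orientation"];print(s["tcp_pos"],s["wrist_force"],s["ft_torque"],2*np.degrees(np.arctan2(q[2],q[1])))
```

```text
[0.65333382 0.11407826 0.1743368 ] [-6.36049717  0.02853673 10.1073678 ] [-0.07128182  1.65685431  0.12058926] 103.76446611425558
```

{"name": "move_arm", "arguments": {"commands": [[[0,0,0],[0,0,-0.3],-1],[[0,0,0],[0,0,-0.3],-1],[[0,0,0],[0,0,0],-1]]}}

```text
clock: 24.1
tcp_pos: [0.6534, 0.1141, 0.1743]
orientation: [0.0, 0.649, 0.761, 0.001]
wrist_force: [-5.3, 0.3, 9.9]
finger_gap: 0.0166
```

Run:
```python
from h import *
s=env.get_state();q=s["orientation"];print(s["tcp_pos"],s["wrist_force"],s["ft_torque"],2*np.degrees(np.arctan2(q[2],q[1])))
```

```text
[0.65336608 0.1140893  0.17434891] [-5.31966444  0.27664605  9.91535481] [-0.09448491  1.66742576  0.08780502] 99.05785123021028
```

{"name": "move_arm", "arguments": {"commands": [[[0,0,0],[0,0,-0.3],-1],[[0,0,0],[0,0,-0.3],-1],[[0,0,0],[0,0,0],-1]]}}

```text
clock: 24.4
tcp_pos: [0.6534, 0.1141, 0.1743]
orientation: [0.0, 0.68, 0.733, 0.001]
wrist_force: [-6.4, -0.3, 9.1]
finger_gap: 0.0167
```

Run:
```python
from h import *
s=env.get_state();q=s["orientation"];print(s["tcp_pos"],s["wrist_force"],s["ft_torque"],2*np.degrees(np.arctan2(q[2],q[1])))
```

```text
[0.65337268 0.11411555 0.17433114] [-6.35507039 -0.31983925  9.12993346] [-0.05959976  1.60386202  0.09589642] 94.26281473508209
```

{"name": "move_arm", "arguments": {"commands": [[[0,0,0],[0,0,-0.3],-1],[[0,0,0],[0,0,-0.3],-1],[[0,0,0],[0,0,0],-1]]}}

```text
clock: 24.7
tcp_pos: [0.6534, 0.1141, 0.1743]
orientation: [0.0, 0.71, 0.704, 0.001]
wrist_force: [-5.5, -1.2, 10.0]
finger_gap: 0.0164
```

Run:
```python
from h import *
s=env.get_state();q=s["orientation"];print(s["tcp_pos"],s["wrist_force"],s["ft_torque"],2*np.degrees(np.arctan2(q[2],q[1])))
f,K,C=cam("wrist"); save(f,"pics/w20.png")
f,K,C=cam("scene"); save(f,"pics/s20.png",(340,140,430,220),8)
```

```text
[0.65341642 0.11412803 0.17432237] [-5.50938849 -1.15185612 10.03296548] [-0.03157986  1.64069721  0.12449466] 89.46364055555057
```

View pics/w20.png

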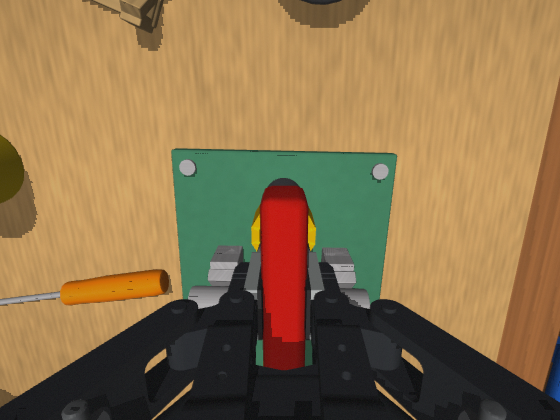

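{"name": "move_arm", "arguments": {"commands": [[[0,0,0],[0,0,-0.3],-1],[[0,0,0],[0,0,-0.3],-1],[[0,0,0],[0,0,0],-1]]}}

```text
clock: 25.1
tcp_pos: [0.6534, 0.1141, 0.1743]
orientation: [0.0, 0.739, 0.673, 0.001]
wrist_force: [-5.8, 0.1, 11.2]
finger_gap: 0.0168
```

Run:
```python
from h import *
s=env.get_state();q=s["orientation"];print(s["tcp_pos"],s["wrist_force"],s["ft_torque"],2*np.degrees(np.arctan2(q[2],q[1])))
```

```text
[0.65344025 0.11413776 0.17433345] [-5.77693663  0.08766451 11.18846318] [-0.05692097  1.59434758  0.04948587] 84.66385606889811
```

{"name": "move_arm", "arguments": {"commands": [[[0,0,0],[0,0,-0.3],-1],[[0,0,0],[0,0,-0.3],-1],[[0,0,0],[0,0,0],-1]]}}

```text
clock: 25.4
tcp_pos: [0.6535, 0.1142, 0.1743]
orientation: [0.0, 0.767, 0.642, 0.001]
wrist_force: [-5.7, -0.1, 9.1]
finger_gap: 0.0169
```

Run:
```python
from h import *
s=env.get_state();q=s["orientation"];print(s["tcp_pos"],s["wrist_force"],s["ft_torque"],2*np.degrees(np.arctan2(q[2],q[1])))
f,K,C=cam("wrist"); save(f,"pics/w21.png",(200,150,370,380),3)
```

```text
[0.65349426 0.11416747 0.17434572] [-5.69056715 -0.06642631  9.13375717] [0.00389449 1.62059968 0.01084542] 79.86015258076011
```

View pics/w21.png

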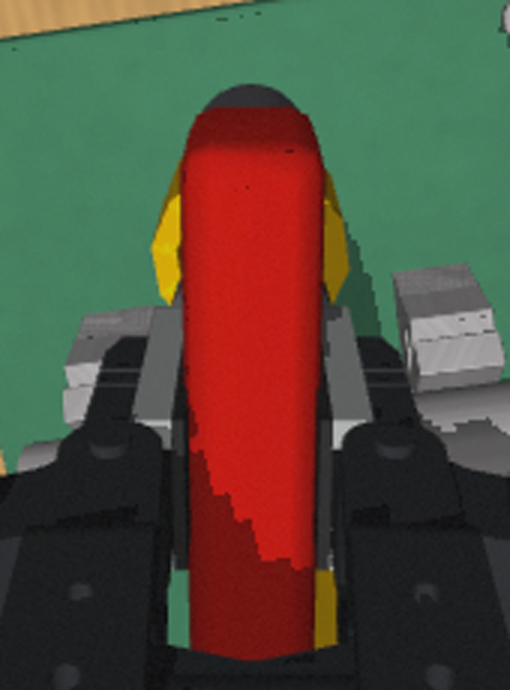

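{"name": "move_arm", "arguments": {"commands": [[[0,0,0],[0,0,-0.3],-1],[[0,0,0],[0,0,-0.3],-1],[[0,0,0],[0,0,0],-1]]}}

```text
clock: 25.75
tcp_pos: [0.6535, 0.1142, 0.1743]
orientation: [0.0, 0.793, 0.609, 0.001]
wrist_force: [-5.5, -0.4, 9.8]
finger_gap: 0.0166
```

Run:
```python
from h import *
s=env.get_state();q=s["orientation"];print(s["tcp_pos"],s["wrist_force"],s["ft_torque"],2*np.degrees(np.arctan2(q[2],q[1])),s["tau"].round(3),s["joint_pos"][5])
f,K,C=cam("top"); save(f,"pics/t21.png",(190,100,330,220),5)
f,K,C=cam("scene"); save(f,"pics/s21.png",(340,140,430,220),8)
```

```text
[0.65354975 0.11416298 0.17432262] [-5.46707957 -0.44222544  9.78768026] [0.03622132 1.52504453 0.0429189 ] 75.0524969090407 [ -0.751 -52.903  28.97   -2.852  -0.14    0.273] 1.8835149061952141
```

View pics/s21.png

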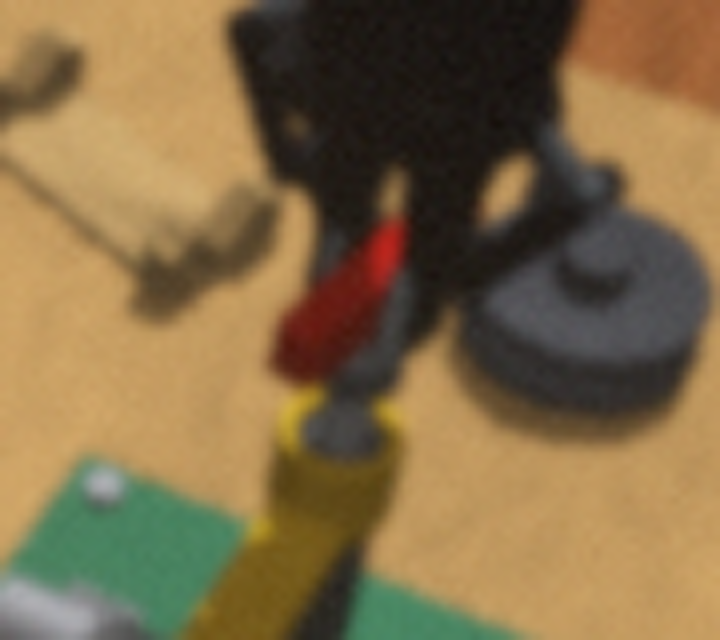

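{"name": "move_arm", "arguments": {"commands": [[[0,0,0],[0,0,-0.4],-1],[[0,0,0],[0,0,0],-1],[[0,0,0],[0,0,0],-1]]}}

```text
clock: 26.15
tcp_pos: [0.6536, 0.1142, 0.1743]
orientation: [0.0, 0.81, 0.587, 0.001]
wrist_force: [-6.3, 0.7, 9.0]
finger_gap: 0.0168
```

```bash
cat > st.py <<'E'
from h import *
s=env.get_state();q=s["orientation"];print(s["tcp_pos"].round(4),s["wrist_force"].round(1),s["ft_torque"].round(3),round(2*np.degrees(np.arctan2(q[2],q[1])),2),s["tau"].round(3),s["joint_pos"][5])
E
python3 st.py
```

```text
[0.6536 0.1142 0.1743] [-6.3  0.7  9. ] [-0.009  1.513  0.058] 71.9 [-7.4200e-01 -5.2955e+01  2.8925e+01 -2.7800e+00 -1.5700e-01  2.4000e-02] 1.9385942065328268
```

{"name": "move_arm", "arguments": {"commands": [[[0,0,0],[0,0,-0.4],-1],[[0,0,0],[0,0,0],-1],[[0,0,0],[0,0,0],-1]]}}

```text
clock: 26.45
tcp_pos: [0.6537, 0.1142, 0.1743]
orientation: [0.0, 0.826, 0.564, 0.001]
wrist_force: [-5.2, 0.5, 9.4]
finger_gap: 0.0168
```

```bash
python3 st.py
python3 - <<'E'
from h import *
f,K,C=cam("wrist"); save(f,"pics/w22.png",(200,150,370,380),3)
E
```

```text
[0.6537 0.1142 0.1743] [-5.2  0.5  9.4] [0.082 1.422 0.011] 68.7 [-7.5000e-01 -5.3051e+01  2.8840e+01 -2.6450e+00 -1.7500e-01  2.4000e-02] 1.9944133686310581
```

View pics/w22.png

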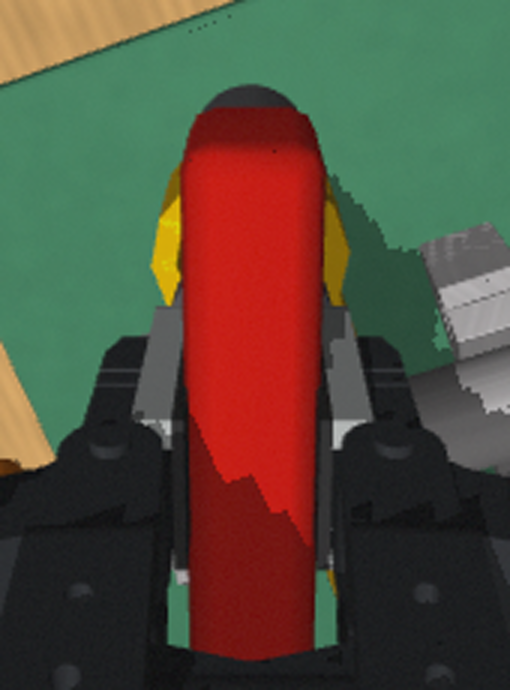

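{"name": "move_arm", "arguments": {"commands": [[[0,0,0],[0,0,-0.4],-1],[[0,0,0],[0,0,-0.4],-1]]}}

```text
clock: 26.7
tcp_pos: [0.6539, 0.1142, 0.1743]
orientation: [0.0, 0.856, 0.516, 0.001]
wrist_force: [-4.6, 0.4, 8.6]
finger_gap: 0.0166
```

```bash
python3 st.py
```

```text
[0.6539 0.1142 0.1743] [-4.6  0.4  8.6] [0.101 1.191 0.019] 62.17 [ -0.728 -53.34   28.588  -2.227  -0.184  -0.582] 2.10833521833752
```

{"name": "move_arm", "arguments": {"commands": [[[0,0,0],[0,0,-0.4],-1],[[0,0,0],[0,0,-0.4],-1]]}}

```text
clock: 26.9
tcp_pos: [0.6543, 0.1142, 0.1744]
orientation: [0.0, 0.884, 0.468, 0.001]
wrist_force: [-3.0, 0.4, 8.3]
finger_gap: 0.0171
```

```bash
python3 st.py
```

```text
[0.6543 0.1142 0.1744] [-3.   0.4  8.3] [ 0.057  0.979 -0.004] 55.77 [ -0.593 -53.606  28.356  -1.848  -0.151  -0.567] 2.220104609122764
```

{"name": "move_arm", "arguments": {"commands": [[[0,0,0],[0,0,-0.4],-1],[[0,0,0],[0,0,-0.4],-1],[[0,0,0],[0,0,0],-1]]}}

```text
clock: 27.2
tcp_pos: [0.6541, 0.1142, 0.1743]
orientation: [0.0, 0.908, 0.418, 0.001]
wrist_force: [-4.6, 0.8, 8.6]
finger_gap: 0.0169
```

```bash
python3 st.py
```

```text
[0.6541 0.1142 0.1743] [-4.6  0.8  8.6] [0.045 1.186 0.045] 49.44 [ -0.741 -53.398  28.535  -2.122  -0.193   0.364] 2.3306174291305104
```

{"name": "move_arm", "arguments": {"commands": [[[0,0,0],[0,0,-0.4],-1],[[0,0,0],[0,0,0],-1]]}}

```text
clock: 27.4
tcp_pos: [0.654, 0.1142, 0.1743]
orientation: [0.0, 0.92, 0.393, 0.001]
wrist_force: [-4.0, -0.5, 8.6]
finger_gap: 0.0164
```

```bash
python3 st.py
```

```text
[0.654  0.1142 0.1743] [-4.  -0.5  8.6] [0.089 1.152 0.029] 46.24 [ -0.817 -53.314  28.609  -2.245  -0.227   0.347] 2.386414408599727
```

{"name": "move_arm", "arguments": {"commands": [[[0,0,0],[0,0,-0.4],-1],[[0,0,0],[0,0,0],-1]]}}

```text
clock: 27.6
tcp_pos: [0.654, 0.1142, 0.1744]
orientation: [0.0, 0.93, 0.367, 0.001]
wrist_force: [-5.4, 1.3, 9.3]
finger_gap: 0.0168
```

```bash
python3 st.py
```

```text
[0.654  0.1142 0.1744] [-5.4  1.3  9.3] [0.104 1.258 0.126] 43.04 [ -0.74  -53.248  28.673  -2.348  -0.192   0.348] 2.4422709359630494
```

{"name": "move_arm", "arguments": {"commands": [[[0,0,0],[0,0,-0.4],-1],[[0,0,0],[0,0,0],-1]]}}

```text
clock: 27.8
tcp_pos: [0.6539, 0.1142, 0.1744]
orientation: [0.0, 0.94, 0.341, 0.001]
wrist_force: [-5.2, 0.3, 8.7]
finger_gap: 0.0168
```

```bash
python3 st.py
```

```text
[0.6539 0.1142 0.1744] [-5.2  0.3  8.7] [-0.034  1.325  0.063] 39.84 [ -0.645 -53.196  28.72   -2.427  -0.132   0.348] 2.498146581196117
```

```bash
cat > av.py <<'E'
from h import *
T=[];F=[]
for i in range(6):
    s=env.get_state(); T.append(s["ft_torque"]);F.append(s["wrist_force"]); eyes.read_camera("scene")
q=s["orientation"];print(round(2*np.degrees(np.arctan2(q[2],q[1])),2),np.mean(T,0).round(3),"sd",np.std(T,0)[2].round(3),np.mean(F,0).round(1),s["tau"][5].round(3),s["tcp_pos"].round(4),s["clock"])
E
python3 av.py
```

```text
39.9 [0.039 1.287 0.037] sd 0.028 [-5.   0.1  8.8] 0.038 [0.6539 0.1141 0.1743] 28.05
```

{"name": "move_arm", "arguments": {"commands": [[[0,0,0],[0,0,-0.5],-1],[[0,0,0],[0,0,0],-1]]}}

```text
clock: 28.3
tcp_pos: [0.6539, 0.1141, 0.1743]
orientation: [0.0, 0.952, 0.308, 0.001]
wrist_force: [-5.8, -0.1, 8.7]
finger_gap: 0.0169
```

```bash
python3 av.py
```

```text
35.9 [-0.018  1.316  0.066] sd 0.02 [-4.7  0.1  8.5] 0.048 [0.6539 0.1141 0.1743] 28.55
```

{"name": "move_arm", "arguments": {"commands": [[[0,0,0],[0,0,-0.5],-1],[[0,0,0],[0,0,0],-1]]}}

```text
clock: 28.8
tcp_pos: [0.6539, 0.1141, 0.1743]
orientation: [0.0, 0.962, 0.274, 0.001]
wrist_force: [-5.3, -0.6, 8.2]
finger_gap: 0.0169
```

```bash
python3 av.py
```

```text
31.9 [-0.044  1.302  0.077] sd 0.032 [-5.  -0.2  8.8] 0.072 [0.6539 0.1141 0.1743] 29.05
```

{"name": "move_arm", "arguments": {"commands": [[[0,0,0],[0,0,0],-0.5],[[0,0,0],[0,0,0],-0.2],[[0,0,0],[0,0,0],0],[[0,0,0],[0,0,0],0.1],[[0,0,0],[0,0,0],0.1]]}}

```text
clock: 29.6
tcp_pos: [0.6539, 0.1138, 0.1721]
orientation: [0.0, 0.962, 0.275, -0.0]
wrist_force: [-0.0, 0.0, -0.2]
finger_gap: 0.0471
```

{"name": "move_arm", "arguments": {"commands": [[[0,0,0.3],[0,0,0],0.1],[[0,0,0.8],[0,0,0],0.1],[[0,0,0.8],[0,0,0],0.1],[[-0.3,0.5,0.2],[0,0,0],0.1],[[-0.3,0.5,0],[0,0,0],0.1]]}}

```text
clock: 30.1
tcp_pos: [0.6311, 0.1538, 0.2599]
orientation: [0.0, 0.962, 0.274, 0.003]
wrist_force: [0.1, 0.3, -1.1]
finger_gap: 0.047
```

```bash
python3 st.py
python3 - <<'E'
from h import *
f,K,C=cam("wrist"); save(f,"pics/w23.png",None,1.4)
f,K,C=cam("scene"); save(f,"pics/s23.png",(340,120,430,220),7)
E
```

```text
[0.6311 0.1538 0.2599] [ 0.1  0.3 -1.1] [0.055 0.046 0.03 ] 31.79 [ -2.761 -56.421  31.6     0.397  -0.079  -0.356] 2.7023155444372264
```

View pics/w23.png

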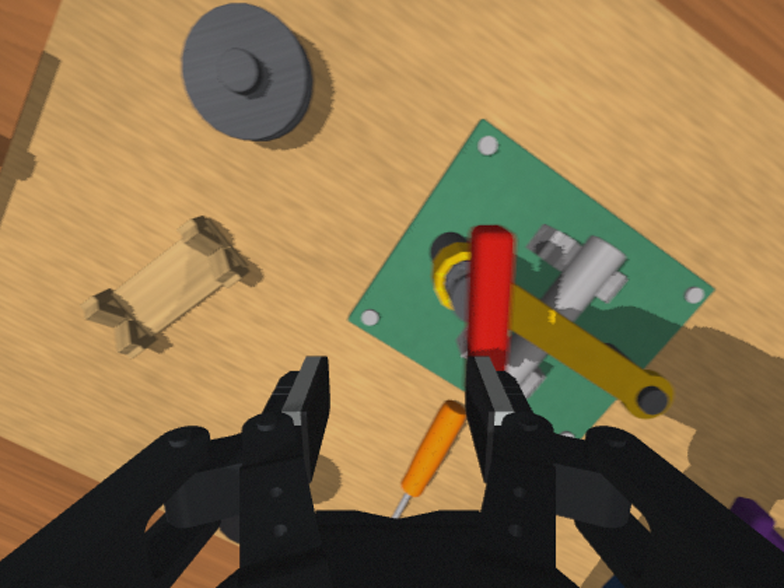

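View pics/s23.png

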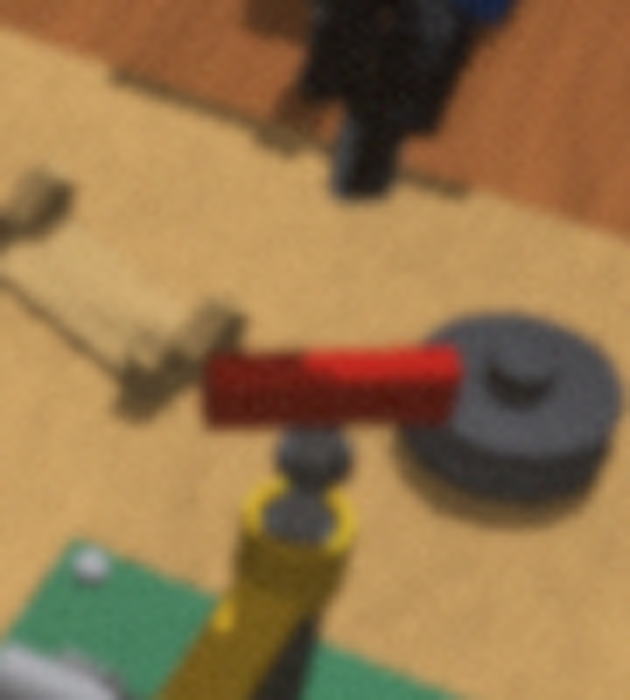

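{"name": "move_arm", "arguments": {"commands": [[[-0.45,0.7,0],[0,0,0],-0.5],[[-0.45,0.7,-0.2],[0,0,0],-1],[[0,0,-0.9],[0,0,0],-1],[[0,0,-0.9],[0,0,0],-1],[[0,0,-0.8],[0,0,0],-1]]}}

```text
clock: 30.7
tcp_pos: [0.5938, 0.2097, 0.1434]
orientation: [0.0, 0.961, 0.275, 0.0]
wrist_force: [0.2, -0.3, 0.2]
finger_gap: -0.0
```

{"name": "move_arm", "arguments": {"commands": [[[0,0,0],[0,0,0],-1],[[0,0,0],[0,0,0],-1]]}}

```text
clock: 30.9
tcp_pos: [0.5939, 0.2094, 0.1447]
orientation: [0.0, 0.962, 0.274, -0.0]
wrist_force: [1.1, -1.4, 1.0]
finger_gap: 0.0001
```

```bash
python3 st.py
python3 - <<'E'
from h import *
f,K,C=cam("wrist"); save(f,"pics/w24.png",None,1.4)
p=proj((.6538,.1136,.107),K,C);print(p); u,v=p.astype(int); save(f,"pics/w24c.png",(max(0,u-50),v-50,min(560,u+50),v+50),6)
E
```

```text
[0.5939 0.2094 0.1447] [ 1.1 -1.4  1. ] [0.033 0.029 0.044] 31.86 [ 9.7000e-02 -5.2890e+01  2.6859e+01  3.0000e-03  0.0000e+00 -3.0000e-03] 2.797271378564984
[491.50290598 254.24304323]
```

View pics/w24c.png

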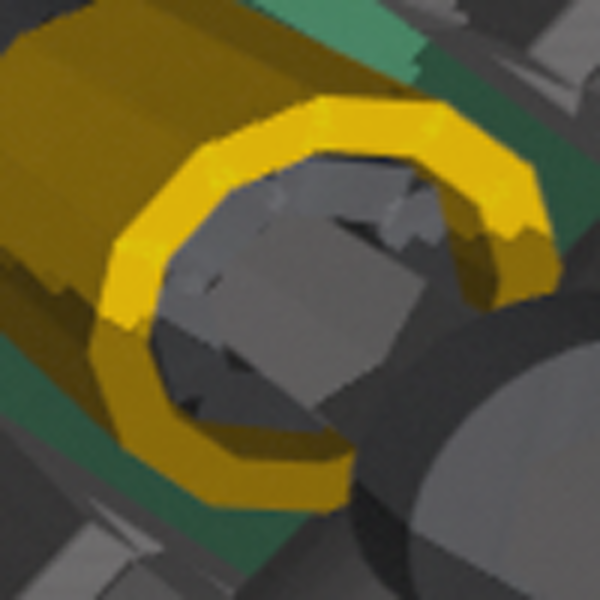

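View pics/w24.png

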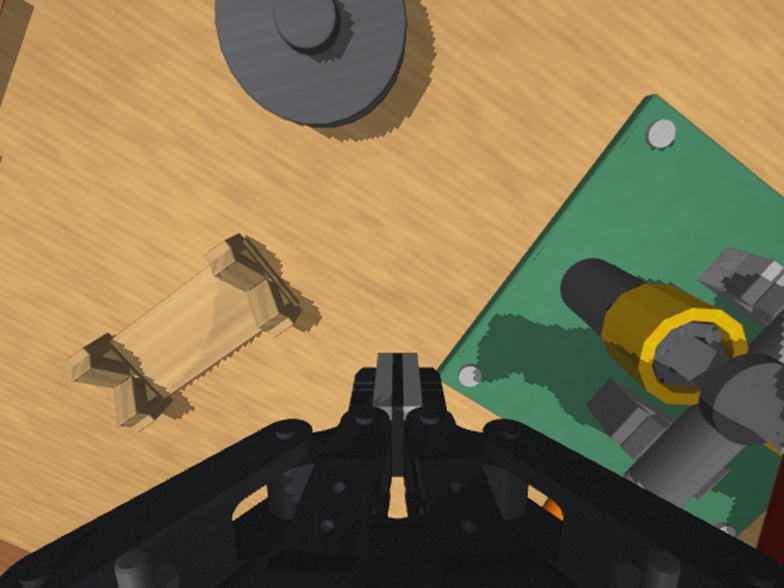

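Run:
```python
from h import *
f,K,C=cam("wrist"); c=np.array((.6538,.1136)); p=proj((.6538,.1136,.107),K,C); print(p)
u,v=p.astype(int);
save(f,"pics/w25.png",(u-32,v-32,u+32,v+32),11)
# rim check: outer rim extents at z=.110 -> centre
H=hsv(f); y=cv2.inRange(H,(18,120,60),(34,255,255))
for n,q in dict(A=(205,283),B=(278,197),C=(395,208),D=(240,360),D2=(190,405),E1=(360,230),E2=(415,180)).items():
    w=onz((491-50+q[0]/6,254-50+q[1]/6),.107,K,C)[:2]-c; print(n,(np.linalg.norm(w)*1000).round(1),(np.degrees(np.arctan2(w[1],w[0]))).round(1),(np.degrees(np.arctan2(w[1],w[0]))%60).round(1))
```

```text
[488.98862794 254.94039791]
A 8.3 106.1 46.1
B 11.0 46.9 46.9
C 12.4 -7.4 52.6
D 6.4 180.0 60.0
D2 12.4 176.2 56.2
E1 9.0 -2.6 57.4
E2 15.2 -4.6 55.4
```

View pics/w25.png

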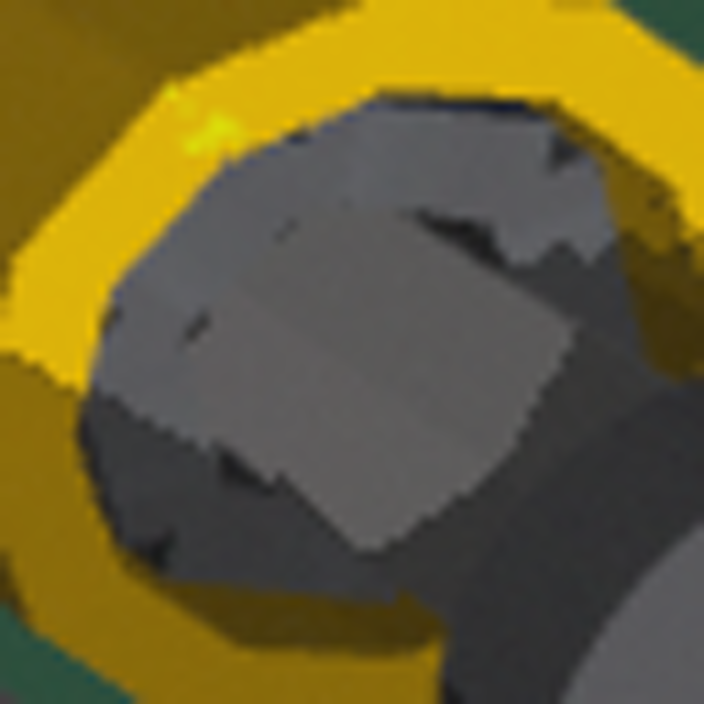

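Run:
```python
from h import *
from scipy.optimize import least_squares
f,K,C=cam("wrist"); p0=np.array((488.99,254.94)); s0=p0.astype(int)-32
# centre by inner/outer yellow rim: outer top-rim pixels
H=hsv(f); u,v=s0+32
pts=[]
c=np.array((.6538,.1136))
W=[(160,550),(105,315),(295,137),(565,150)]
X=[onz(s0+np.array(q)/11,.107,K,C)[:2] for q in W]; X=np.array(X)
for cc in (c,):
    d=X-cc; print((np.linalg.norm(d,axis=1)*1e3).round(1),np.degrees(np.arctan2(d[:,1],d[:,0])).round(1))
# fit: 4 successive corners at 60deg on a circle of unknown centre, radius, phase
def res(p):
    a=p[3]+np.radians([180,120,60,0]); return (np.c_[p[0]+p[2]*np.cos(a),p[1]+p[2]*np.sin(a)]-X).ravel()*1e3
r=least_squares(res,[*c,.013,0]); print(r.x[:3].round(4),np.degrees(r.x[3]),r.fun.round(1))
print("spacing",np.degrees(np.arctan2(*(X[1:]-X[:-1]).T[::-1])))
```

```text
[12.7 12.9 13.2 14.4] [174.8 109.3  53.4  -4.5]
[0.6546 0.1136 0.0133] -5.199318503355262 [ 0.3  0.  -0.5 -0.2  0.6  0.2 -0.3 -0.1]
spacing [ 52.62725288  -7.44643536 -61.06767625]
```

{"name": "move_arm", "arguments": {"commands": [[[0,0,0.9],[0,0,0],-1],[[0,0,0.9],[0,0,0],-1],[[0,0,0.9],[0,0,0],-1],[[0.5,-0.9,0.3],[0,0,0],-1],[[0.5,-0.9,0],[0,0,0],-1]]}}

```text
clock: 31.55
tcp_pos: [0.6359, 0.1383, 0.2706]
orientation: [0.001, 0.961, 0.276, 0.005]
wrist_force: [-0.1, 0.9, -0.2]
finger_gap: -0.0002
```

{"name": "move_arm", "arguments": {"commands": [[[0.2,-0.6,0],[0,0,0],-1],[[0,0,0],[0,0,0],-1],[[0,0,0],[0,0,0],-1]]}}

```text
clock: 31.85
tcp_pos: [0.6423, 0.1132, 0.2659]
orientation: [0.0, 0.962, 0.274, 0.001]
wrist_force: [0.8, 0.4, 0.4]
finger_gap: -0.0001
```

```bash
python3 st.py
python3 - <<'E'
from h import *
f,K,C=cam("wrist"); save(f,"pics/w26.png",None,1.4)
H=hsv(f);rd=cv2.bitwise_or(cv2.inRange(H,(0,150,40),(8,255,255)),cv2.inRange(H,(172,150,40),(179,255,255)))
c=blob(rd,(150,0,420,400)); P=np.array([onz(p,.188,K,C)[:2] for p in c[:,0]],np.float32); print(cv2.boundingRect(c),cv2.minAreaRect(P))
E
```

```text
[0.6423 0.1132 0.2659] [0.8 0.4 0.4] [-0.006  0.04  -0.036] 31.79 [-1.1990e+00 -5.6321e+01  3.0310e+01 -1.0100e-01 -8.0000e-02 -2.1000e-02] 2.6380521284252016
(277, 142, 28, 121) ((0.6588060259819031, 0.11723047494888306), (0.0806908831000328, 0.017005829140543938), 32.88697052001953)
```

View pics/w26.png

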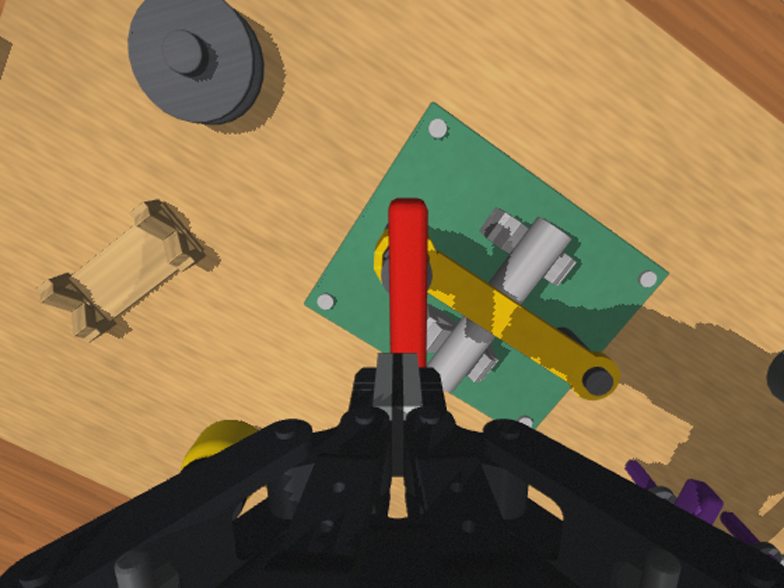

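{"name": "move_arm", "arguments": {"commands": [[[0.6,-0.8,0],[0,0,0],-1],[[0.6,-0.8,0],[0,0,0],-1],[[0.55,-0.75,-0.3],[0,0,0],-1],[[0,0,-0.9],[0,0,0],-1],[[0,0,-0.9],[0,0,0],-1]]}}

```text
clock: 32.4
tcp_pos: [0.7132, 0.0199, 0.1806]
orientation: [0.001, 0.962, 0.275, 0.002]
wrist_force: [-0.3, 0.7, 0.4]
finger_gap: 0.0001
```

{"name": "move_arm", "arguments": {"commands": [[[0,0,-0.8],[0,0,0],-1],[[0,0,0],[0,0,0],-1],[[0,0,0],[0,0,0],-1]]}}

```text
clock: 32.7
tcp_pos: [0.7114, 0.021, 0.1489]
orientation: [-0.0, 0.961, 0.275, -0.0]
wrist_force: [0.5, 0.3, 0.6]
finger_gap: 0.0003
```

```bash
python3 st.py
cat > rect.py <<'E'
from h import *
import sys
def rect(name,z=.107,half=.024,n=600,c=(.6538,.1136)):
    f,K,C=cam("wrist")
    g=np.array([[c[0]+half,c[1]+half],[c[0]+half,c[1]-half],[c[0]-half,c[1]-half],[c[0]-half,c[1]+half]])
    src=np.float32([proj((*p,z),K,C) for p in g]); dst=np.float32([(0,0),(n,0),(n,n),(0,n)])  # up=+x, left=+y
    H=cv2.getPerspectiveTransform(src,dst); w=cv2.warpPerspective(f,H,(n,n),flags=cv2.INTER_CUBIC)
    cv2.circle(w,(n//2,n//2),3,(255,0,255),-1)
    save(w,name); return f
rect(sys.argv[1])
E
python3 rect.py pics/r27.png
python3 - <<'E'
from h import *
f,K,C=cam("wrist"); save(f,"pics/w27.png",None,1.4)
E
```

```text
[0.7114 0.021  0.1489] [0.5 0.3 0.6] [ 0.01  -0.027 -0.017] 31.97 [-1.4000e-01 -6.1084e+01  2.7593e+01 -3.0000e-02 -4.0000e-03  2.0000e-03] 2.5005854547021014
```

View pics/r27.png

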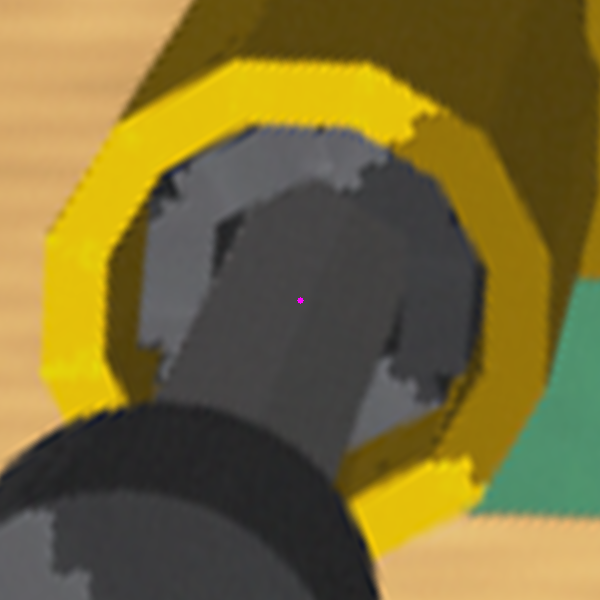

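View pics/w27.png

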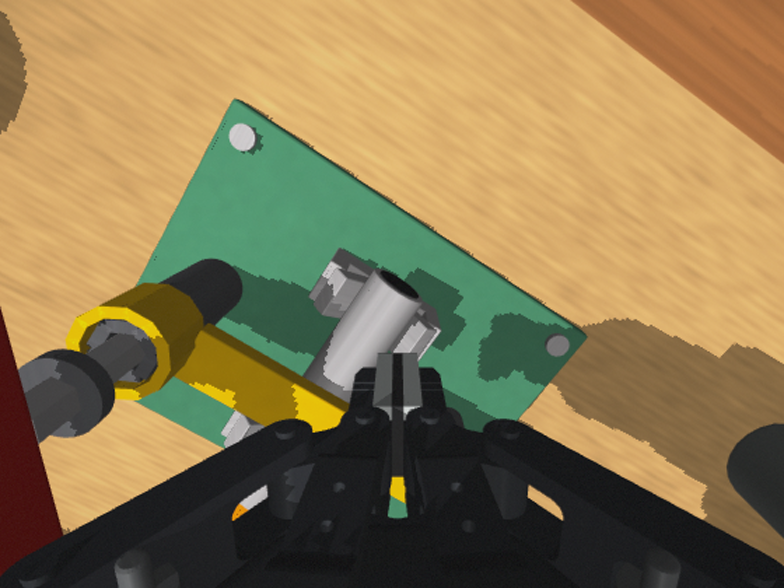

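Run:
```python
from h import *
f,K,C=cam("scene"); save(f,"pics/s28.png",(320,120,440,230),6)
H=hsv(f);rd=cv2.bitwise_or(cv2.inRange(H,(0,150,40),(8,255,255)),cv2.inRange(H,(172,150,40),(179,255,255)))
c=blob(rd,(340,120,430,220)); print(cv2.boundingRect(c),cv2.minAreaRect(c))
for z in (.162,.167,.175,.182,.188): print(z,proj((.6538,.1138,z),K,C).round(1))
a=np.radians(32.9); d=np.array([np.cos(a),np.sin(a)])
Q=np.array([proj((.6538+sx*.045*d[0]-sy*.009*d[1],.1138+sx*.045*d[1]+sy*.009*d[0],.087+zz),K,C) for sx in(-1,1) for sy in (-1,1) for zz in (.075,.101)])
print("pred bbox",Q.min(0),Q.max(0))
```

```text
(369, 169, 21, 12) ((378.76068115234375, 174.8288116455078), (19.96105194091797, 10.791443824768066), 3.5763344764709473)
0.162 [385.6 178.5]
0.167 [386. 177.]
0.175 [386.5 174.7]
0.182 [387.  172.6]
0.188 [387.4 170.8]
pred bbox [367.14215872 167.66826364] [406.40682302 181.64365033]
```

View pics/s28.png

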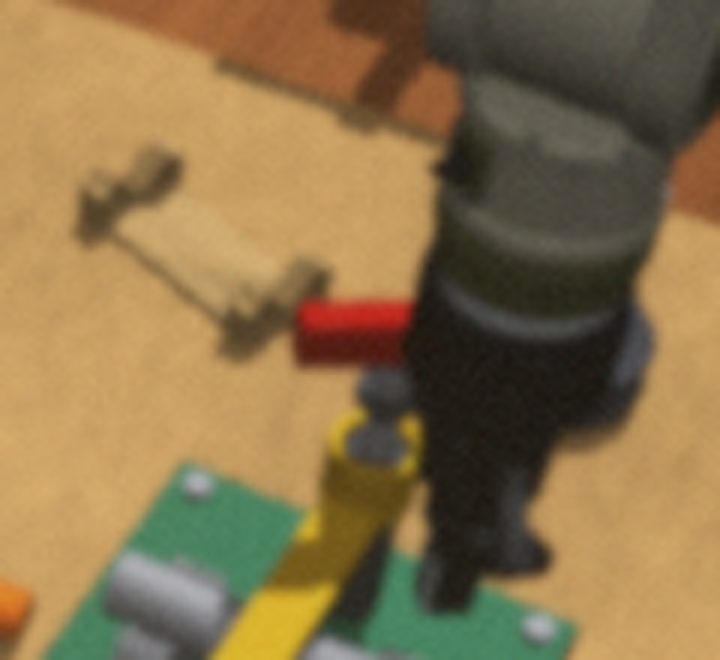

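{"name": "move_arm", "arguments": {"commands": [[[0,0,0.9],[0,0,0],-1],[[0,0,0.9],[0,0,0],-1],[[0,0,0.9],[0,0,0],-1],[[-0.8,-0.6,0.5],[0,0,0],-1],[[-0.9,-0.7,0],[0,0,0],-1]]}}

```text
clock: 33.35
tcp_pos: [0.6464, -0.0321, 0.2822]
orientation: [0.002, 0.961, 0.276, 0.005]
wrist_force: [-0.1, -0.7, 0.6]
finger_gap: -0.0001
```

{"name": "move_arm", "arguments": {"commands": [[[-0.9,-0.7,0],[0,0,0],-1],[[-0.9,-0.7,0],[0,0,0],-1],[[-0.9,-0.7,0],[0,0,0],-1],[[0,0,0],[0,0,0],-1],[[0,0,0],[0,0,0],-1]]}}

```text
clock: 33.85
tcp_pos: [0.536, -0.1171, 0.2789]
orientation: [0.001, 0.962, 0.274, 0.002]
wrist_force: [1.2, 0.6, 0.4]
finger_gap: 0.0002
```

```bash
python3 st.py
python3 - <<'E'
from h import *
f,K,C=cam("scene"); save(f,"pics/s29.png",(160,100,460,320),2.6)
f,K,C=cam("top"); save(f,"pics/t29.png",(130,90,440,310),2.5)
E
```

```text
[ 0.536  -0.1171  0.2789] [1.2 0.6 0.4] [ 0.042 -0.063  0.012] 31.77 [-8.4700e-01 -4.5143e+01  2.9239e+01  1.8700e-01 -7.6000e-02 -3.4000e-02] 2.22559538569418
```

View pics/s29.png

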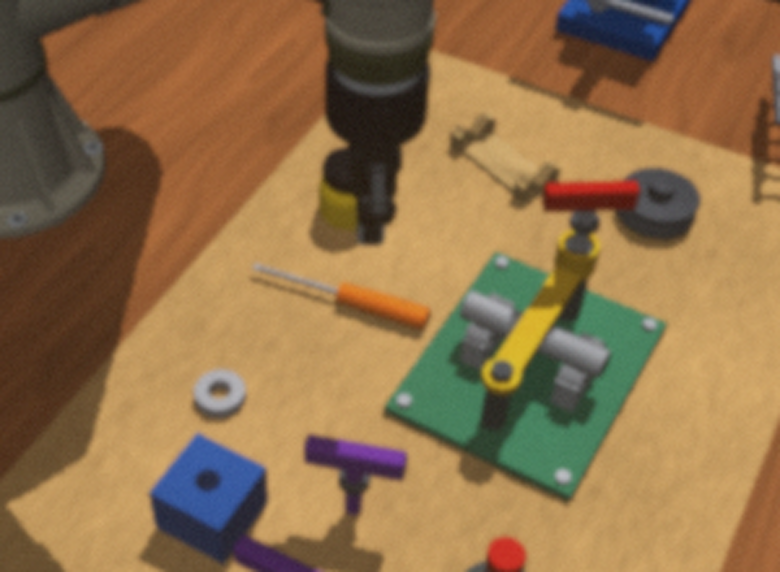

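View pics/t29.png

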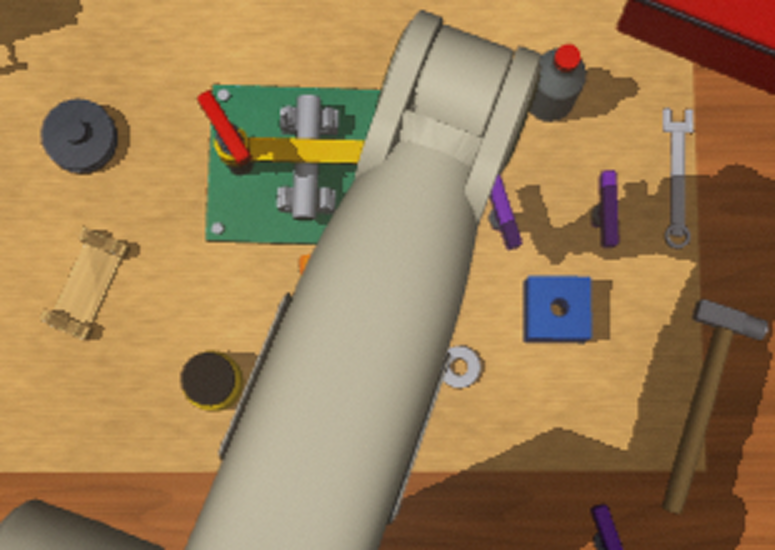

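```bash
python3 -c "
from workcell import job
print(job.hand_in())"
```

```text
the job is handed in; nothing more can be done
None
```

I handed the job in at about 34 s of the 72 s. The tube is in the V-blocks, the strap is closed, and the red key is standing in the screw. I believe the screw is tight, but I had to judge that indirectly.

**What I did**
- I laid the tube in both V-blocks, with its middle within about 3 mm of the groove's centre.
- I pushed the strap by its collar to the stop, where the push force rose to about 30 N.
- I slid the key into the socket until it met the floor (tip height about 87 mm) before turning anything.
- I then turned it clockwise, let go and backed the arm away.

**Last checks**
- **Scene:** the key stands upright with its handle at the predicted height, the strap is over the tube, and the other bench things look unmoved.
- **Screw angle:** two oblique views put the socket's hex at about -5° and -8°. It was about -16° before turning, and the 1.1 rad stop predicts -5°. That works out at 63–66° (about 1.1 rad).

**What disagreed**
- **No firm stop:** the turning torque never showed one. Each sample was 0.16 N m or less, and it dropped once I had turned about 79°, where I expected the stop at about 62°. I take this as the key slipping past the hex corners once the screw was tight.
- **Key angle:** I turned the key about 131° in all. It now stands about 22° off the hex, more than its 13° of play, so it looks slightly jammed, but it did not visibly move in the later pictures.
- **Inner-edge readings:** two rougher readings from the inner edges of the socket suggested about -14°. I set those aside because the outer corners and the torque record agreed with each other.

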